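# Stack the press cell

### The job

Build up the stack on the brass press cell: thread every steel spacer ring that lies on the bench onto the cell's upright post, one after another, widest at the bottom and narrowing upwards, and as the last part thread on the uppermost plate of the pile on the grey stand, lying flat on the rings. That plate is clamped by a spring hold-down finger, so swing the finger up and back until it stays open before you take the plate. At the end the finger must be swung shut again on the two plates left lying in the stand, and the other things on the bench must not have been knocked about.

Things in the scene. Friction and masses are not known exactly. Their poses are not given: they have to be found in the camera images.
- ring62: plain steel spacer ring lying flat: outside diameter 62 mm, thickness 10 mm, round bore 15.5 mm, mass about 220 g; origin at the centre of its underside, z along its axis; may be absent
- ring54: plain steel spacer ring lying flat: outside diameter 54 mm, thickness 10 mm, round bore 15.5 mm, mass about 165 g; origin at the centre of its underside, z along its axis; may be absent
- ring46: plain steel spacer ring lying flat: outside diameter 46 mm, thickness 10 mm, round bore 15.5 mm, mass about 115 g; origin at the centre of its underside, z along its axis; may be absent
- ring38: plain steel spacer ring lying flat: outside diameter 38 mm, thickness 10 mm, round bore 15.5 mm, mass about 75 g; origin at the centre of its underside, z along its axis; may be absent
- ring30: plain steel spacer ring lying flat: outside diameter 30 mm, thickness 10 mm, round bore 15.5 mm, mass about 45 g; origin at the centre of its underside, z along its axis; may be absent
- plate_top: flat plain aluminium pressure plate 66 mm (its x) by 50 mm (its y), 8 mm thick, about 65 g, a 15.5 mm round hole through its centre; origin at the centre of its underside, z up; uppermost of a loose pile of three on the stand, its underside 16 mm above the stand's nest floor, clamped down by the hold-down finger at the start
- plate_mid: flat plain aluminium pressure plate 66 mm (its x) by 50 mm (its y), 8 mm thick, about 65 g, a 15.5 mm round hole through its centre; origin at the centre of its underside, z up; middle plate of the pile, stays on the stand
- plate_low: flat plain aluminium pressure plate 66 mm (its x) by 50 mm (its y), 8 mm thick, about 65 g, a 15.5 mm round hole through its centre; origin at the centre of its underside, z up; lowest plate of the pile, stays on the stand between four lips 4 mm high (2.5 mm play)
- cell: press cell, fixed to the bench: round brass base 104 mm across, 20 mm high, with a plain upright steel post 12 mm thick rising 54 mm out of its centre, the last 6 mm tapering to 6 mm; origin at the centre of the base's underside, z up
- cell_seat (a point): foot of the post: on its axis, at the base's upper face, where the first ring comes to lie
- cell_tip (a point): top end of the post, on its axis, 54 mm above cell_seat
- stand: plate stand, fixed to the bench: grey base 180 mm (x, from -62 to +118 mm) by 104 mm, 16 mm high; origin under the centre of the plate pile; x points from the pile to the hinge of the hold-down, the plates' long side lies along x
- stand_nest (a point): floor of the nest where the pile lies, under its centre, 16 mm above the bench; axes as the stand's
- holddown (a joint): hinge angle of the spring hold-down finger (rad), growing as it swings up and back; about 0.17 at rest on three plates, 0.03 on two, 0 with none, 2.0 fully open. Over-centre spring: below about 0.9 it is driven shut (about 3 N at the cross-bar), beyond that it is driven open and stays there against its stop
- holddown_hinge (a point): hinge axis of the finger, 75 mm behind the pile's centre along the stand's x and 52 mm above the bench; the hinge axis runs along the stand's y
- holddown_left (a point): left gripping place on the finger's cross-bar, 42 mm to +y of the finger. The cross-bar is a round bar 10 mm thick and 120 mm long (to 60 mm either side), parallel to the hinge and 75 mm from it; at joint value a it lies 75*cos(a) mm before the hinge (stand -x) and 75*sin(a) mm above it. The finger itself is a strip 14 mm wide with a foot near its end that presses the pile
- holddown_right (a point): right gripping place on the same cross-bar, 42 mm to -y of the finger; clear of the pile, free to be pinched from above
- jar: bystander: amber glass jar with black cap, 40 mm across, 45 mm high, origin under its centre
- beaker: bystander: glass beaker, 64 mm across, 75 mm high, origin under its centre
- dish: bystander: clear shallow dish, 90 mm across, 14 mm high, origin under its centre
- spatula: bystander: steel spatula 170 mm long lying along its x, near the robot
There are look-alikes about, which are no part of the job. Leave any pink look-alike of the stand alone. Leave any blue look-alike of the ring54 alone.

How it is judged:
By the outcome, as a careful person would: the job done as asked, in the order asked, and still so for the second after the job is handed in, with the robot touching nothing.
Of ring62, ring54, ring46, ring38, ring30 only 3 to 4 are there at a start; the rules pass over those that are not, and their reading is None.
At some moment in a run one of ring62, ring54, ring46, ring38, ring30 may be knocked a few centimetres aside while the robot is not near it.
It also fails if it takes over 210 s, if anything falls off the work surface, if the arm or the gripper's body presses on something with over 40 N, if the wrist force passes 120 N, or if a joint passes its speed limit or range.

### The arm

A 6-joint arm with a two-finger parallel gripper is mounted at the origin on the work surface. World frame = base frame: x ahead of the robot, y to its left, z up, the work surface at z = 0. Lengths are in m, angles in rad, forces in N, time in s.
With the tool pointing down it reaches from about 0.35 to 0.85 m from the base axis. Payload 8.1 kg.
Tool frame: the origin (TCP) lies at the very end of the fingers, on their centre line; the grasp point (between the pads) lies 19 mm behind it; z points along the fingers, y is the direction in which the jaws open and shut (so a half turn about z gives the same grasp; the last joint's range is limited). The gripper opens to 93 mm and grips with 3 to 60 N. Pads are 15 mm wide; open, the fingers measure 128 mm over their backs; the gripper's body (75 mm by 188 mm) begins 65 mm behind the grasp point.
Start: joints at [-1.376, 0.13, 1.488, -0, 1.523, -0.085], TCP at [0.166, -0.577, 0.219] pointing down, gripper open.
Joint ranges: [-2.96, 2.96], [-0.89, 2.26], [0.02, 2.5], [-1.34, 4.48], [0, 2.73], [-2.66, 2.66]. Speed limits (rad/s): [2.39, 2.39, 2.79, 3.14, 3.14, 3.14].

### API

Orientations are given as a rotation vector (axis times angle).
In Python, from plant import * gives the robot as it stands.
- The arm moves only by the tool apply_moves, never from a script. Its argument "commands" is one flat list of numbers, 7 for each row, row after row: the shift along the world's x, y, z in cm, then the turn, a rotation vector about the world's x, y, z in rad, then the finger opening in cm, from 0 to 9.3. A call has 1 to 8 rows; each row shifts and turns the pose as measured when the row begins; what a row does not reach is not made up. A row lasts 1/8 s, in which the tool goes at most 62.5 mm and 10.7 degrees, less where a joint would pass 70% of its speed; a pose out of reach is approached as far as the arm can. A call with a gripper value outside its range is refused whole. The fingers move at their own pace and stop on an object; "squeeze" is the grip in N (left out, the last holds). Time passes only in rows, so rows that do not move let the fingers close. It gives the time, the measured TCP pose, the force and the opening at its end, in the units of the state.
- read_state(): the state, without advancing time (a new reading comes with each control period).
- read_camera(name): name is "side" or "top" or "wrist"; returns (picture, depth): 400x640x3 uint8, blue, green, red; 400x640 float32, m along the optical axis (not along the pixel's ray), 0 where there is no reading.
- camera_model(name): a dict with "intrinsics" (3x3 intrinsics, pixels), "dist_coeffs" ([k1, k2, p1, p2, k3] as OpenCV has them; the pictures are not rectified), "R" (3x3) and "t" (3): a world point X has camera coordinates R X + t. Camera axes: x right, y down, z forward; pixel columns grow to the right and rows downward; lengths in m; the calibration is good to about 2 mm. A picture is of the moment at which its call begins: read the wrist's pose just before it. camera_model takes no time and is no camera call; for the wrist camera it gives the pose at the moment of the call.
- close_job(): hands the job in, once; it reports no verdict.
Trained networks look in the newest picture that a camera, given by its name, has taken for a name from the list of things; names that differ only in an ending like _2 or _b are one class to them, and where a whole thing is asked for, a point or a joint stands for the part that bears it (a point fixed in the world has none). Each returns a list of dicts, best first, with "conf" (0 to 1); they miss things now and then, are a little off and sometimes report something else, mostly with a low value. They report only what shows in the picture. A call takes as long as a camera call. They do not tell look-alikes from the thing itself.
- find_in(query, camera): "point" ([x, y, z] in m, in the coordinates of the camera as it stood for that picture, good to about 4 mm: the middle of the surface that is visible of it).
- cut_out(query, camera): "mask" (400x640 bool, what is visible of it).
- spot_point(query, camera): "point" ([x, y, z] in m, in the coordinates of the camera as it stood for that picture, good to about 4 mm: a listed point, or the origin of a listed thing).
The state is a dict: "t": time; "q": joint angles; "dq": joint speeds; "joint_torque": joint torques, N m; "tool_pos": TCP position; "orientation": TCP orientation; "force": force on the tool from outside, world axes, zero at the start; "wrist_torque": the same for the moment, N m; "opening": finger opening in m.
Only numpy, scipy, OpenCV 4.12 (cv2) and the standard library are available. Lean on these libraries where they do the work, as an engineer would, in place of code of your own. Each camera call takes 0.05 s, during which the arm holds its last target. There are 200 camera calls.

## Working session

There is one attempt and no reset: what is moved stays moved. The work goes in short steps, Python scripts to look and compute and a tool call to move; the robot and the scene stay as the last step left them, time stands still between calls to the robot, and variables do not carry over. Pictures are saved under pics/ and viewed, about 12 in all and at most 16, crops included, and the job is handed in when it is done.

Besides the shell and the picture viewer there is one more tool, called after "Request:" as name(argument=value, ...) on one line, values as JSON. apply_moves: Moves the arm, as the interface text tells. Its arguments: {"type":"object","properties":{"commands":{"type":"array"},"squeeze":{"type":"number"}},"required":["commands"]}

```bash
ls; mkdir -p pics
cat > h.py <<'E'
from plant import *
import numpy as np, cv2
from scipy.spatial.transform import Rotation as Ro
def toworld(p,cam,m=None):
    m=m or camera_model(cam); return np.array(m["R"]).T@(np.array(p)-np.array(m["t"]))
def proj(X,m):
    return cv2.projectPoints(np.array(X,float).reshape(-1,1,3),cv2.Rodrigues(np.array(m["R"]))[0],np.array(m["t"],float),np.array(m["intrinsics"]),np.array(m["dist_coeffs"]))[0].reshape(-1,2)
def cloud(d,m):
    K=np.array(m["intrinsics"]);h,w=d.shape
    u,v=np.meshgrid(np.arange(w),np.arange(h))
    n=cv2.undistortPoints(np.stack([u,v],-1).reshape(-1,1,2).astype(float),K,np.array(m["dist_coeffs"])).reshape(h,w,2)
    P=np.dstack([n[...,0]*d,n[...,1]*d,d])
    return (P-np.array(m["t"]))@np.array(m["R"])
E
python3 - <<'E'
from h import *
ims=[]
for c in ["top","side"]:
    p,d=read_camera(c); cv2.imwrite(f"pics/{c}0.png",p)
    for q in ["ring62","ring54","ring46","ring38","ring30","plate_top","cell_tip","cell_seat","stand","stand_nest","holddown_left","holddown_right","jar","beaker","dish","spatula"]:
        r=spot_point(q,c); print(c,q,[(round(x["conf"],2),np.round(toworld(x["point"],c),3).tolist()) for x in r[:3]])
print(read_state())
E
```

```text
pics
top ring62 [(0.66, [0.583, 0.074, 0.0]), (0.65, [0.688, 0.004, 0.006]), (0.49, [0.604, -0.032, 0.004])]
top ring54 [(0.66, [0.583, 0.074, 0.0]), (0.65, [0.688, 0.004, 0.006]), (0.49, [0.604, -0.032, 0.004])]
top ring46 [(0.66, [0.583, 0.074, 0.0]), (0.65, [0.688, 0.004, 0.006]), (0.49, [0.604, -0.032, 0.004])]
top ring38 [(0.66, [0.583, 0.074, 0.0]), (0.65, [0.688, 0.004, 0.006]), (0.49, [0.604, -0.032, 0.004])]
top ring30 [(0.66, [0.583, 0.074, 0.0]), (0.65, [0.688, 0.004, 0.006]), (0.49, [0.604, -0.032, 0.004])]
top plate_top [(0.57, [0.486, 0.306, 0.035]), (0.36, [0.681, -0.174, 0.002])]
top cell_tip [(0.98, [0.446, -0.292, 0.076])]
top cell_seat [(0.61, [0.449, -0.293, 0.019]), (0.2, [0.485, 0.306, 0.033])]
top stand [(0.97, [0.486, 0.305, -0.001])]
top stand_nest [(0.96, [0.483, 0.307, 0.017]), (0.93, [0.214, 0.32, 0.016])]
top holddown_left [(0.69, [0.21, 0.36, 0.051]), (0.56, [0.478, 0.347, 0.069])]
top holddown_right [(0.7, [0.221, 0.277, 0.053]), (0.63, [0.491, 0.264, 0.067]), (0.48, [0.683, -0.171, 0.0])]
top jar [(0.67, [0.518, 0.007, 0.005])]
top beaker [(0.68, [0.67
[... 1399 characters left out ...]
side spatula [(0.84, [0.383, 0.009, 0.004])]
{'t': 1.7, 'q': array([-1.37638023e+00,  1.30371943e-01,  1.48820745e+00,  3.83516058e-07,
        1.52303623e+00, -8.53492104e-02]), 'dq': array([ 0.00023937,  0.00031299, -0.0013669 , -0.00017969, -0.00101234,
        0.00106357]), 'joint_torque': array([ 1.20736764e-03, -5.59751058e+01, -4.92035222e+01,  7.67504680e-02,
        2.28166371e-02, -3.17732452e-05]), 'tool_pos': array([ 0.16572702, -0.57664771,  0.21864789]), 'orientation': array([-3.11088400e+00, -4.38019339e-01,  1.36562365e-06]), 'force': array([ 0.08153896,  0.48251032, -0.66109384]), 'wrist_torque': array([ 0.05156726, -0.01849979,  0.02521792]), 'opening': 0.09271363007427566}
```

View pics/top0.png

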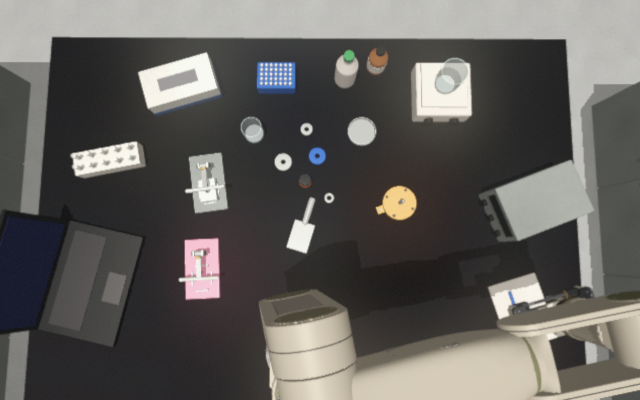

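View pics/side0.png

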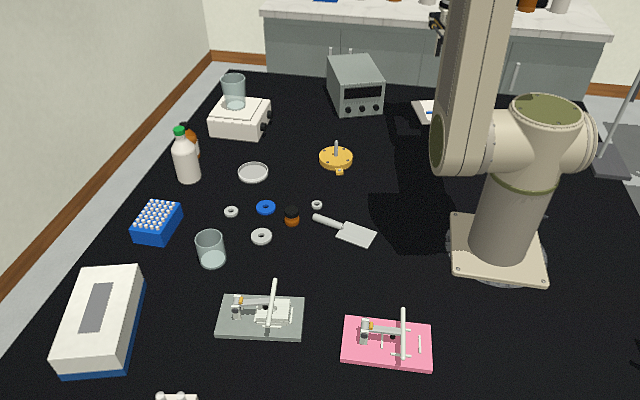

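The top view shows white rings near pixels (283,162), (306,129) and (329,198). The blue look-alike is at (317,156). The cell is at (399,203), the grey stand at (207,183) and the pink one below it. Next I measure the ring sizes and the stand's yaw.

Run:
```python
from h import *
for c in ["top","side"]:
    p,d=read_camera(c); m=camera_model(c); W=cloud(d,m)
    for q in ["ring62"]:
        for r in cut_out(q,c):
            k=r["mask"]; X=W[k]; X=X[(X[:,2]>0.005)&(X[:,2]<.016)]
            col=p[k].mean(0).round()
            # area estimate: rasterised filled hull
            ys,xs=np.nonzero(k); h=cv2.convexHull(np.stack([xs,ys],-1).astype(np.int32))
            cen=W[k].mean(0); 
            print(c,round(r["conf"],2),col,k.sum(),cv2.contourArea(h),"c",cen.round(4),"ext",(np.ptp(X,axis=0)).round(4) if len(X) else 0)
    print(m["t"],m["intrinsics"][0])
    if c=="top":
        # area per px at bench level
        for xy in [(.583,.074),(.688,.004),(.466,-.074)]:
            a=proj([[*xy,.01],[xy[0]+.01,xy[1],.01],[xy[0],xy[1]+.01,.01]],m); print(np.linalg.norm(a[1]-a[0]),np.linalg.norm(a[2]-a[0]))
            u,v=a[0].round().astype(int); cv2.imwrite(f"pics/t_{u}.png",cv2.resize(p[v-15:v+15,u-15:u+15],None,fx=8,fy=8,interpolation=0))
            g=p[v-14:v+15,u-14:u+15].min(2).astype(float); print("white area", (g>90).sum())
```

```text
top 0.61 [203. 127.  83.] 202 202.0 c [ 0.6023 -0.0326  0.0109] ext [0.053  0.051  0.0107]
top 0.55 [193. 199. 199.] 64 60.0 c [0.6876 0.0022 0.0098] ext [0.0293 0.0258 0.0105]
top 0.46 [204. 210. 210.] 215 206.5 c [0.5818 0.0757 0.0107] ext [0.0521 0.0509 0.0105]
[-0.01665894  0.45394011  1.30412047] [428.19869961   0.         310.54599077]
3.094493622434983 3.148308805937732
white area 251
3.0429699200365086 3.122879440023548
white area 125
3.1560902455913653 3.1818817351140924
white area 82
side 0.81 [179. 187. 184.] 301 280.0 c [0.577  0.0846 0.0137] ext [0.0536 0.0561 0.0081]
side 0.51 [192. 106.  43.] 234 216.5 c [ 0.5957 -0.0201  0.0155] ext [0.0527 0.0514 0.009 ]
side 0.45 [180. 188. 185.] 117 104.5 c [0.6863 0.0056 0.0082] ext [0.0343 0.0373 0.0085]
side 0.41 [168. 176. 173.] 77 63.5 c [ 0.4649 -0.0686  0.0077] ext [0.0251 0.0285 0.008 ]
[0.43969091 0.11886405 1.12975472] [454.5083375    0.         317.56047129]
```

Request:
apply_moves(commands=[3.3,5.1,0.5,0,0,0.18,9.3,3.3,5.1,0.5,0,0,0.18,9.3,3.3,5.1,0.5,0,0,0.18,9.3,3.3,5.1,0.5,0,0,0.18,9.3,3.3,5.1,0,0,0,0.18,9.3,3.3,5.1,0,0,0,0.18,9.3,3.3,5.1,0,0,0,0.18,9.3,3.3,5.1,0,0,0,0.18,9.3])

```text
t: 2.9
tool_pos: [0.4332, -0.1589, 0.2391]
orientation: [2.003, 2.416, 0.001]
force: [1.0, -0.5, -1.4]
opening: 0.0931
```

Request:
apply_moves(commands=[3.0,4.7,0,0,0,0.0,7.2,3.0,4.7,0,0,0,0.0,7.2,3.0,4.7,0,0,0,0.0,7.2,3,4.7,0,0,0,0,7.2,1,1.6,0,0,0,0,7.2])

```text
t: 3.52
tool_pos: [0.5676, 0.0554, 0.2402]
orientation: [1.992, 2.42, 0.004]
force: [-0.3, -1.2, -0.7]
opening: 0.0721
```

```bash
cat >> h.py <<'E'
def st():
    s=read_state(); R=Ro.from_rotvec(s["orientation"]).as_matrix()
    print("t",round(s["t"],2),"tcp",(s["tool_pos"]*100).round(2),"jaw",np.degrees(np.arctan2(R[1,1],R[0,1])).round(1),"z",R[:,2].round(3),"F",s["force"].round(1),"open",round(s["opening"]*100,2),"q6",s["q"][5].round(2))
    return s,R
E
python3 - <<'E'
from h import *
s,R=st()
p,d=read_camera("wrist"); m=camera_model("wrist"); cv2.imwrite("pics/w1.png",p)
print("cam pos in tool",(R.T@(-np.array(m["R"]).T@np.array(m["t"])-s["tool_pos"])).round(3), (R.T@np.array(m["R"]).T).round(2).tolist())
W=cloud(d,m)
for r in cut_out("ring62","wrist"):
    k=r["mask"]; X=W[k]; X=X[np.abs(X[:,2]-np.median(X[:,2]))<.006]
    c=X[:,:2].mean(0); print(round(r["conf"],2),p[k].mean(0).round(),"med",np.median(X,0).round(4),"ext",np.ptp(X,axis=0).round(4),"mid",((X.max(0)+X.min(0))/2).round(4))
E
```

```text
t 3.52 tcp [56.76  5.54 24.02] jaw 11.1 z [ 0.007 -0.003 -1.   ] F [-0.3 -1.2 -0.7] open 7.21 q6 -0.18
cam pos in tool [ 0.069  0.    -0.166] [[0.0, -0.97, -0.25], [1.0, 0.0, 0.0], [-0.0, -0.25, 0.97]]
0.84 [201. 210. 210.] med [0.6867 0.0113 0.0096] ext [0.0368 0.0254 0.0092] mid [0.6874 0.0096 0.0081]
0.82 [247. 248. 248.] med [0.5804 0.0779 0.0099] ext [0.0529 0.0535 0.0081] mid [0.5808 0.0769 0.0081]
0.79 [239. 155.  67.] med [ 0.6004 -0.0294  0.0097] ext [0.0532 0.053  0.0085] mid [ 0.6007 -0.0308  0.008 ]
```

View pics/w1.png

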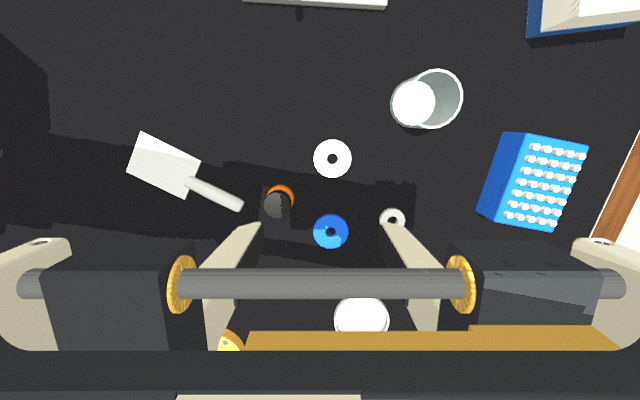

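Wrist view: ring54 is at pixel (332,158), the blue look-alike at (331,231) and ring38 at (392,218). The gripper tips frame about row 225. Descending on ring54.

Request:
apply_moves(commands=[1.35,2.15,-5,0.003,0.007,0,7.2,0,0,-6,0,0,0,7.2,0,0,-5,0,0,0,7.2,0,0,-3,0,0,0,7.2,0,0,0,0,0,0,7.2])

```text
t: 4.25
tool_pos: [0.5791, 0.0678, 0.0479]
orientation: [2.001, 2.417, -0.001]
force: [-0.3, 0.7, 0.5]
opening: 0.0721
```

```bash
cat >> h.py <<'E'
def rings(cam="wrist",q="ring62"):
    p,d=read_camera(cam); m=camera_model(cam); W=cloud(d,m); out=[]
    for r in cut_out(q,cam):
        k=r["mask"]; X=W[k]
        if len(X)<20: continue
        zt=np.percentile(X[:,2],80); X=X[np.abs(X[:,2]-zt)<.003]
        (cx,cy),rad=cv2.minEnclosingCircle(X[:,:2].astype(np.float32)*1000)
        # bore: hole pixels inside the mask hull
        ys,xs=np.nonzero(k); hull=np.zeros(k.shape,np.uint8); cv2.fillConvexPoly(hull,cv2.convexHull(np.stack([xs,ys],-1).astype(np.int32)),1)
        hole=(cv2.erode(hull,np.ones((5,5)))>0)&~k; n=hole.sum(); hb=None
        if n>8:
            c=np.mean(np.argwhere(hole)[:,::-1],0); K=np.array(m["intrinsics"])
            v=np.append(cv2.undistortPoints(c.reshape(1,1,2).astype(float),K,np.array(m["dist_coeffs"])).ravel(),1)
            R=np.array(m["R"]); o=-R.T@np.array(m["t"]); v=R.T@v; hb=((o+v*(zt-o[2])/v[2])*100).round(2)
        print(round(r["conf"],2),p[k].mean(0).round(),"top z",round(zt*1000,1),"c(cm)",round(cx/10,2),round(cy/10,2),"D mm",round(2*rad,1),"hole",n,hb)
    return p,d,m
E
python3 - <<'E'
from h import *
st(); rings()
E
```

```text
t 4.25 tcp [57.91  6.78  4.79] jaw 10.8 z [ 0.003 -0.003 -1.   ] F [-0.3  0.7  0.5] open 7.21 q6 -0.16
0.9 [232. 144.  64.] top z 12.2 c(cm) 60.13 -2.91 D mm 52.3 hole 75 [60.07 -2.82  1.22]
0.56 [237. 242. 241.] top z 12.3 c(cm) 58.18 7.64 D mm 53.9 hole 251 [58.18  7.82  1.23]
```

Request:
apply_moves(commands=[0.27,0.9,0,0,0,0,7.2,0,0,-1.5,0,0,0,7.2,0,0,-1.5,0,0,0,7.2,0,0,-0.8,0,0,0,7.2])

```text
t: 4.85
tool_pos: [0.5893, 0.0778, 0.0175]
orientation: [1.993, 2.408, 0.016]
force: [-0.3, -0.2, -0.3]
opening: 0.0717
```

Run:
```python
from h import *
st(); rings()
```

```text
t 4.85 tcp [58.93  7.78  1.75] jaw 10.8 z [ 0.019 -0.002 -1.   ] F [-0.3 -0.2 -0.3] open 7.17 q6 -0.14
0.92 [228. 236. 235.] top z 9.3 c(cm) 57.98 7.66 D mm 53.6 hole 324 [57.96  7.81  0.93]
0.61 [162. 173. 172.] top z 4.9 c(cm) 67.0 1.16 D mm 6.0 hole 0 None
```

Request:
apply_moves(commands=[-0.95,0,0,0,0.019,0,7.2,0,0,0,0,0,0,7.2])

```text
t: 5.2
tool_pos: [0.5783, 0.0776, 0.017]
orientation: [-2.003, -2.419, 0.007]
force: [0.4, 0.1, 0.2]
opening: 0.0722
```

Run:
```python
from h import *
st(); rings()
```

```text
t 5.2 tcp [57.83  7.76  1.7 ] jaw 10.8 z [-0.004 -0.002 -1.   ] F [0.4 0.1 0.2] open 7.22 q6 -0.14
0.92 [228. 236. 235.] top z 10.6 c(cm) 58.11 7.66 D mm 53.5 hole 298 [58.07  7.85  1.06]
```

Request:
apply_moves(commands=[0.25,0,-0.7,0,-0.004,0,7.2,0,0,-0.6,0,0,0,7.2,0,0,0,0,0,0,5.0,0,0,0,0,0,0,5.0,0,0,0,0,0,0,5.0], squeeze=25)

```text
t: 5.92
tool_pos: [0.5819, 0.0776, 0.0037]
orientation: [2.001, 2.417, -0.0]
force: [-1.4, -0.1, 1.0]
opening: 0.0531
```

Run:
```python
from h import *
st(); rings()
```

```text
t 5.92 tcp [58.19  7.76  0.37] jaw 10.7 z [ 0.002 -0.002 -1.   ] F [-1.4 -0.1  1. ] open 5.31 q6 -0.14
0.65 [208. 219. 217.] top z 10.4 c(cm) 58.15 7.69 D mm 53.8 hole 324 [58.1   7.89  1.04]
```

Request:
apply_moves(commands=[0,0,3,0,0,0,5.0,0,0,5,0,0,0,5.0,0,-1,5,0,0,0,5.0,-2,-5,2,0,0,0,5.0,-2,-5.5,0,0,0,0,5.0,-2,-5.5,0,0,0,0,5.0,-2,-5.5,0,0,0,0,5.0,-2,-5.5,0,0,0,0,5.0])

```text
t: 7.02
tool_pos: [0.4782, -0.2065, 0.1577]
orientation: [1.989, 2.423, -0.0]
force: [0.8, -0.8, -2.3]
opening: 0.0532
```

Run:
```python
from h import *
st()
```

```text
t 7.03 tcp [ 47.82 -20.65  15.77] jaw 11.2 z [ 0.005 -0.004 -1.   ] F [ 0.8 -0.8 -2.3] open 5.32 q6 -0.7
```

Request:
apply_moves(commands=[-1.5,-5,0,0,0,0,5.0,-1.2,-5,0,0,0,0,5.0,0,-4.5,0,0,0,0,5.0,0,0,0,0,0,0,5.0,0,0,0,0,0,0,5.0])

```text
t: 7.65
tool_pos: [0.4471, -0.3595, 0.157]
orientation: [1.996, 2.416, -0.0]
force: [0.5, 0.5, -1.9]
opening: 0.0534
```

Run:
```python
from h import *
st(); p,d,m=rings(); cv2.imwrite("pics/w2.png",p)
W=cloud(d,m)
for q in ["cell_tip","cell_seat"]:
    print(q,[(round(x["conf"],2),np.round(toworld(x["point"],"wrist",m)*100,2)) for x in spot_point(q,"wrist")])
k=(W[...,2]>.068)&(W[...,2]<.085)&(abs(W[...,0]-.447)<.02)&(abs(W[...,1]+.291)<.02); print(k.sum(),W[k].mean(0).round(4) if k.any() else 0,np.median(W[k],0).round(4), W[k].max(0).round(4))
```

```text
t 7.65 tcp [ 44.71 -35.95  15.7 ] jaw 10.9 z [ 0.006 -0.005 -1.   ] F [ 0.5  0.5 -1.9] open 5.34 q6 -0.96
0.85 [157. 167. 165.] top z 163.7 c(cm) 44.71 -35.99 D mm 53.7 hole 322 [ 44.65 -35.78  16.37]
cell_tip [(0.8, array([ 45.41, -28.8 ,   6.92])), (0.3, array([ 45.17, -28.45,   0.22]))]
cell_seat [(0.95, array([ 45.1 , -29.28,   1.6 ]))]
137 [ 0.4505 -0.2892  0.0717] [ 0.4504 -0.2892  0.0716] [ 0.4564 -0.2837  0.0756]
```

View pics/w2.png

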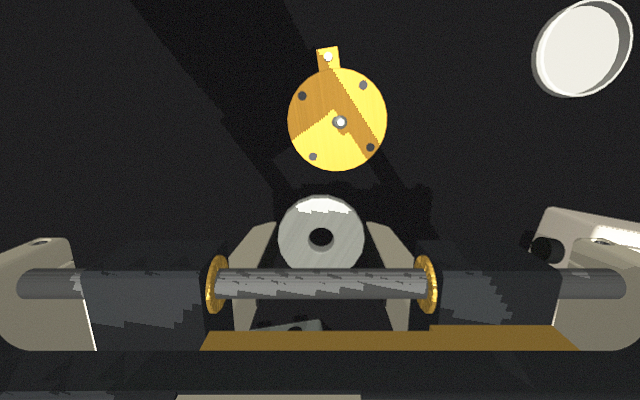

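The held ring is at pixel (321,237) and the post tip at (340,122). Next I move over the post and stop just above the tip.

Request:
apply_moves(commands=[0.1,3.5,-1,0.005,0.006,0,5.0,0.2,3.3,-1,0,0,0,5.0,0,0,-2.0,0,0,0,5.0,0,0,-1.5,0,0,0,5.0,0,0,0,0,0,0,5.0])

```text
t: 8.48
tool_pos: [0.4523, -0.2854, 0.1023]
orientation: [1.99, 2.427, -0.0]
force: [-0.8, -0.3, -1.8]
opening: 0.0535
```

```bash
cat > post.py <<'E'
from h import *
st(); p,d,m=rings()
W=cloud(d,m)
k=(W[...,2]>.068)&(W[...,2]<.08)&(abs(W[...,0]-.45)<.02)&(abs(W[...,1]+.29)<.02)
if k.sum()>5: print("tip pts",k.sum(),W[k].mean(0).round(4))
import sys
if len(sys.argv)>1:
    cv2.imwrite(sys.argv[1],cv2.resize(p[130:330,200:440],None,fx=3,fy=3))
E
python3 post.py
```

```text
t 8.47 tcp [ 45.23 -28.54  10.23] jaw 11.3 z [ 0.002 -0.002 -1.   ] F [-0.8 -0.3 -1.8] open 5.35 q6 -0.86
0.9 [160. 170. 169.] top z 109.8 c(cm) 45.25 -28.66 D mm 53.9 hole 360 [ 45.22 -28.43  10.98]
```

Request:
apply_moves(commands=[-0.2,-0.3,-0.6,0,0,0,5.0,0,0,-0.7,0,0,0,5.0,0,0,0,0,0,0,5.0])

```text
t: 8.95
tool_pos: [0.4517, -0.2911, 0.0916]
orientation: [1.989, 2.421, -0.0]
force: [-0.3, -0.2, -2.0]
opening: 0.0531
```

```bash
python3 post.py pics/w3.png
```

```text
t 8.95 tcp [ 45.17 -29.11   9.16] jaw 11.2 z [ 0.006 -0.005 -1.   ] F [-0.3 -0.2 -2. ] open 5.31 q6 -0.86
0.9 [158. 168. 168.] top z 98.6 c(cm) 45.15 -29.18 D mm 53.7 hole 316 [ 45.11 -28.97   9.86]
```

View pics/w3.png

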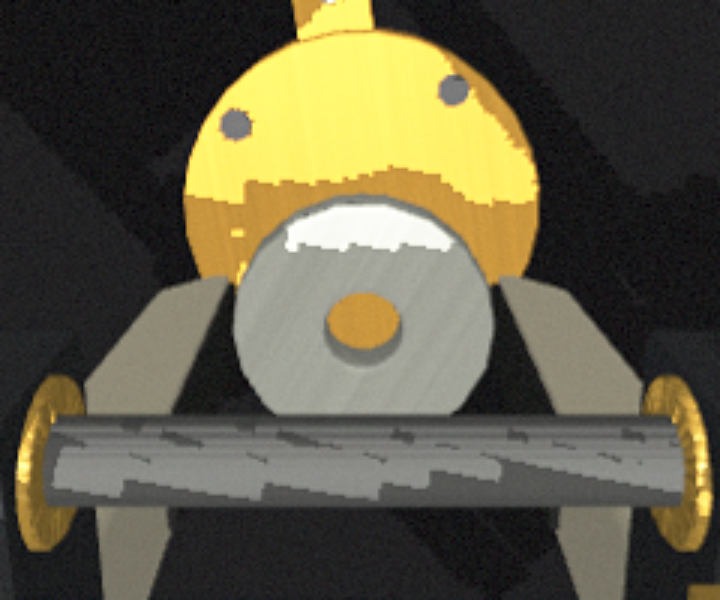

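Request:
apply_moves(commands=[-0.12,0.25,0,0.005,0.006,0,5.0,0,0,-0.6,0,0,0,5.0,0,0,-0.4,0,0,0,5.0,0,0,0,0,0,0,5])

```text
t: 9.55
tool_pos: [0.451, -0.2885, 0.0817]
orientation: [1.993, 2.427, 0.0]
force: [-0.8, -0.3, -2.0]
opening: 0.053
```

```bash
python3 post.py pics/w4.png
```

```text
t 9.55 tcp [ 45.1  -28.85   8.17] jaw 11.2 z [ 0.001 -0.001 -1.   ] F [-0.8 -0.3 -2. ] open 5.3 q6 -0.86
0.77 [161. 171. 170.] top z 88.6 c(cm) 45.07 -28.94 D mm 53.7 hole 333 [ 45.02 -28.71   8.86]
tip pts 109 [ 0.4509 -0.2903  0.0736]
```

View pics/w4.png

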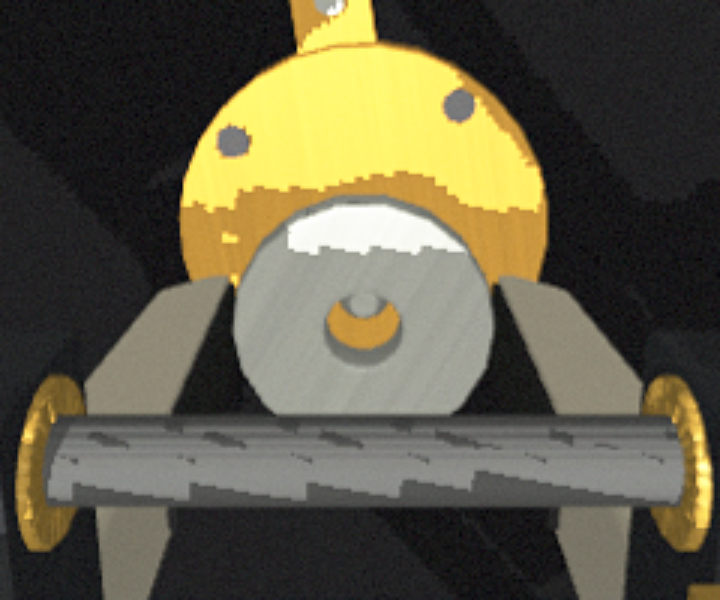

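Request:
apply_moves(commands=[0,0,-0.8,0,0,0,5.0,0,0,-0.8,0,0,0,5.0,0,0,0,0,0,0,5])

```text
t: 10.02
tool_pos: [0.4511, -0.2886, 0.0649]
orientation: [1.993, 2.427, 0.0]
force: [-0.2, -0.3, -2.7]
opening: 0.0533
```

```bash
python3 post.py
```

```text
t 10.03 tcp [ 45.11 -28.86   6.49] jaw 11.2 z [ 0.001 -0.001 -1.   ] F [-0.2 -0.3 -2.7] open 5.33 q6 -0.86
0.57 [202. 214. 213.] top z 72.0 c(cm) 45.08 -28.95 D mm 53.4 hole 352 [ 45.06 -28.73   7.2 ]
tip pts 3691 [ 0.4496 -0.2888  0.0715]
```

Request:
apply_moves(commands=[0,0,-1,0,0,0,5.0,0,0,-1,0,0,0,5.0,0,0,-1,0,0,0,5,0,0,-0.6,0,0,0,5,0,0,0,0,0,0,5])

```text
t: 10.75
tool_pos: [0.4512, -0.2888, 0.0268]
orientation: [1.993, 2.426, 0.0]
force: [0.3, 0.9, -2.9]
opening: 0.0532
```

```bash
python3 post.py
```

```text
t 10.75 tcp [ 45.12 -28.88   2.68] jaw 11.2 z [ 0.002 -0.001 -1.   ] F [ 0.3  0.9 -2.9] open 5.32 q6 -0.86
0.94 [234. 241. 241.] top z 33.8 c(cm) 45.1 -28.95 D mm 53.5 hole 880 [ 45.21 -29.48   3.38]
tip pts 218 [ 0.4503 -0.2858  0.0705]
```

Request:
apply_moves(commands=[0,0,-0.25,0,0,0,5.2,0,0,0,0,0,0,7.0,0,0,0,0,0,0,7.0,0,0,4,0,0,0,7,0,0,6,0,0,0,7,1.5,2,4,0,0,0,6.0,3.6,4.6,0,0,0,0,6,3.6,4.6,0,0,0,0,6])

```text
t: 11.85
tool_pos: [0.5404, -0.1784, 0.1738]
orientation: [1.996, 2.412, 0.002]
force: [1.1, -0.6, -0.5]
opening: 0.0603
```

Run:
```python
from h import *
st(); rings("top"); rings("side")
```

```text
t 11.85 tcp [ 54.04 -17.84  17.38] jaw 10.8 z [ 0.009 -0.006 -1.   ] F [ 1.1 -0.6 -0.5] open 6.03 q6 -0.6
0.71 [192. 121.  81.] top z 13.7 c(cm) 60.21 -3.29 D mm 51.8 hole 6 None
0.47 [187. 193. 193.] top z 13.2 c(cm) 68.87 0.22 D mm 36.6 hole 8 None
0.56 [192. 200. 196.] top z 30.9 c(cm) 44.97 -28.17 D mm 46.3 hole 4 None
0.56 [194. 108.  44.] top z 11.0 c(cm) 59.96 -3.07 D mm 54.5 hole 0 None
0.49 [182. 190. 188.] top z 11.1 c(cm) 68.68 0.45 D mm 39.6 hole 0 None
```

Run:
```python
from h import *
p,d=read_camera("top"); cv2.imwrite("pics/t2.png",cv2.resize(p[30:400,40:580],None,fx=1.48,fy=1.48)); 
m=camera_model("top")
for q in ["ring46","ring30"]:
    print([(round(r["conf"],2),(toworld(r["point"],"top",m)*100).round(1)) for r in find_in(q,"top")])
```

```text
[(0.72, array([60.5, -3.2,  1.5])), (0.62, array([68.6,  0.1,  1.2])), (0.49, array([47.7, 29.9,  4.5]))]
[(0.72, array([60.5, -3.2,  1.5])), (0.62, array([68.6,  0.1,  1.2])), (0.49, array([47.7, 29.9,  4.5]))]
```

View pics/t2.png

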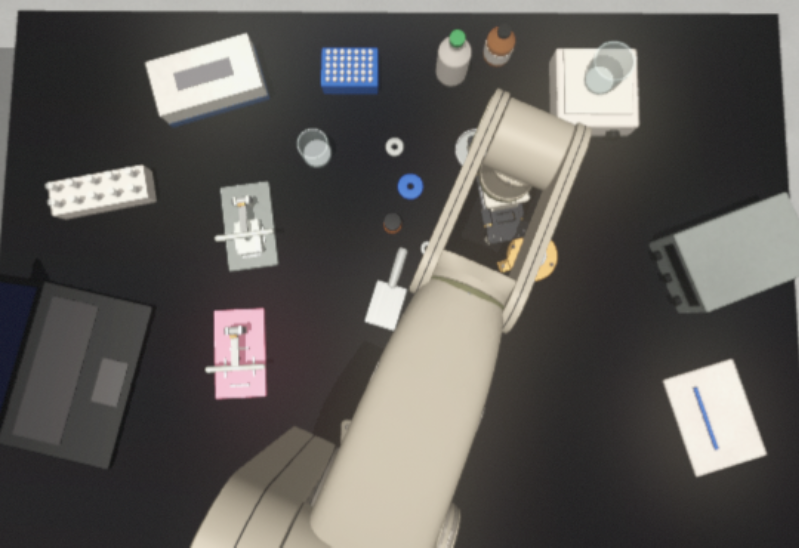

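The top view shows no fourth ring, so the job has ring54 (placed), ring38 and ring30. On to ring38.

Request:
apply_moves(commands=[3.3,4.1,0,0.006,0.009,0,6,3.3,4.1,0,0,0,0,6,3.3,4.1,-3,0,0,0,6,2.8,3.5,-4,0,0,0,6,0,0,-3,0,0,0,6,0,0,0,0,0,0,6])

```text
t: 12.95
tool_pos: [0.6661, -0.0274, 0.0697]
orientation: [-2.02, -2.405, 0.003]
force: [-0.9, -0.6, 1.0]
opening: 0.0597
```

Run:
```python
from h import *
st(); rings()
```

```text
t 12.95 tcp [66.61 -2.74  6.97] jaw 9.9 z [-0.002 -0.001 -1.   ] F [-0.9 -0.6  1. ] open 5.97 q6 -0.29
0.98 [249. 250. 250.] top z 12.5 c(cm) 68.89 0.23 D mm 37.5 hole 225 [68.81  0.34  1.25]
0.74 [222. 229. 228.] top z 11.6 c(cm) 46.92 -6.99 D mm 30.0 hole 112 [47.27 -6.8   1.16]
0.73 [244. 152.  70.] top z 12.3 c(cm) 60.23 -3.23 D mm 53.9 hole 175 [60.33 -3.06  1.23]
```

Request:
apply_moves(commands=[1.2,1.5,-1.5,0,0,0,6,1.0,1.4,-1.5,0,0,0,6,0,0,-1,0,0,0,6,0,0,0,0,0,0,6])

```text
t: 13.55
tool_pos: [0.6947, -0.0022, 0.0401]
orientation: [2.019, 2.391, 0.01]
force: [0.7, 0.3, -0.1]
opening: 0.0597
```

Run:
```python
from h import *
st(); rings()
```

```text
t 13.55 tcp [69.47 -0.22  4.01] jaw 9.7 z [ 0.013 -0.003 -1.   ] F [ 0.7  0.3 -0.1] open 5.97 q6 -0.24
0.98 [245. 159.  72.] top z 11.0 c(cm) 60.14 -3.17 D mm 53.8 hole 565 [60.69 -3.48  1.1 ]
0.92 [243. 247. 247.] top z 11.0 c(cm) 68.81 0.3 D mm 37.3 hole 265 [68.81  0.41  1.1 ]
0.65 [211. 220. 219.] top z 10.2 c(cm) 47.06 -5.75 D mm 15.8 hole 0 None
```

Request:
apply_moves(commands=[-0.65,0.52,0,0.003,0.013,0,6,0,0,-1.2,0,0,0,6,0,0,-1.2,0,0,0,6,0,0,0,0,0,0,6])

```text
t: 14.15
tool_pos: [0.6882, 0.0028, 0.0163]
orientation: [2.027, 2.399, 0.002]
force: [0.3, 1.0, -0.9]
opening: 0.06
```

Run:
```python
from h import *
st(); rings()
```

```text
t 14.15 tcp [68.82  0.28  1.63] jaw 9.6 z [ 0.002  0.    -1.   ] F [ 0.3  1.  -0.9] open 6.0 q6 -0.24
0.8 [240. 244. 244.] top z 10.9 c(cm) 68.8 0.28 D mm 37.7 hole 278 [68.79  0.49  1.09]
0.78 [239. 142.  66.] top z 10.9 c(cm) 60.2 -2.35 D mm 49.9 hole 465 [60.93 -2.12  1.09]
```

Request:
apply_moves(commands=[0,0,-0.7,0,0,0,6,0,0,-0.55,0,0,0,6,0,0,0,0,0,0,3.4,0,0,0,0,0,0,3.4,0,0,0,0,0,0,3.4,0,0,0,0,0,0,3.4])

```text
t: 15.0
tool_pos: [0.6898, 0.0026, 0.0051]
orientation: [2.025, 2.397, 0.005]
force: [0.2, 0.5, -0.4]
opening: 0.036
```

Run:
```python
from h import *
st(); rings()
```

```text
t 15.0 tcp [68.98  0.26  0.51] jaw 9.6 z [ 0.005  0.    -1.   ] F [ 0.2  0.5 -0.4] open 3.6 q6 -0.24
0.85 [247. 250. 249.] top z 10.4 c(cm) 68.93 0.27 D mm 37.7 hole 340 [68.9   0.48  1.04]
0.64 [244. 150.  69.] top z 10.3 c(cm) 59.64 -2.2 D mm 47.9 hole 315 [59.64 -1.84  1.03]
0.51 [ 46. 101. 157.] top z 34.0 c(cm) 52.76 0.69 D mm 31.5 hole 15 [53.76 -0.4   3.4 ]
```

Request:
apply_moves(commands=[0,0,4,0,0,0,3.4,0,0,5,0,0,0,3.4,-2,-2.5,4,0,0,0,3.4,-3.7,-4.5,0,0,0,0,3.4,-3.7,-4.5,0,0,0,0,3.4,-3.7,-4.5,0,0,0,0,3.4,-3.7,-4.5,0,0,0,0,3.4,-3.7,-4.5,0,0,0,0,3.4])

```text
t: 16.1
tool_pos: [0.4799, -0.2507, 0.14]
orientation: [2.014, 2.401, 0.005]
force: [0.9, 0.1, -0.6]
opening: 0.0357
```

Request:
apply_moves(commands=[-1.5,-1.9,-1,0,0,0,3.4,-1.3,-1.7,-2,0,0.005,0,3.4,0,0,0,0,0,0,3.4,0,0,0,0,0,0,3.4])

```text
t: 16.6
tool_pos: [0.449, -0.2913, 0.1114]
orientation: [2.022, 2.394, -0.0]
force: [-0.3, 0.1, -0.5]
opening: 0.0357
```

```bash
python3 post.py
```

```text
t 16.6 tcp [ 44.9  -29.13  11.14] jaw 9.7 z [ 0.006 -0.005 -1.   ] F [-0.3  0.1 -0.5] open 3.57 q6 -0.84
0.96 [150. 160. 159.] top z 116.6 c(cm) 44.86 -29.07 D mm 37.7 hole 350 [ 44.83 -28.88  11.66]
0.89 [194. 203. 203.] top z 30.3 c(cm) 45.17 -29.0 D mm 53.7 hole 405 [ 45.22 -29.49   3.03]
tip pts 8 [ 0.4506 -0.2839  0.0692]
```

Request:
apply_moves(commands=[0.2,0.15,-1,0.005,0.006,0,3.4,0,0,-1.2,0,0,0,3.4,0,0,0,0,0,0,3.4])

```text
t: 17.08
tool_pos: [0.4526, -0.2881, 0.0883]
orientation: [2.022, 2.404, 0.0]
force: [-0.3, 0.3, -1.9]
opening: 0.0358
```

```bash
python3 post.py
```

```text
t 17.07 tcp [ 45.26 -28.81   8.83] jaw 9.9 z [ 0. -0. -1.] F [-0.3  0.3 -1.9] open 3.58 q6 -0.83
0.86 [183. 192. 192.] top z 31.1 c(cm) 45.22 -29.06 D mm 53.7 hole 1012 [ 45.34 -29.72   3.11]
0.84 [151. 161. 160.] top z 94.3 c(cm) 45.28 -28.79 D mm 37.4 hole 329 [ 45.19 -28.61   9.43]
tip pts 78 [ 0.4518 -0.2907  0.0734]
```

Request:
apply_moves(commands=[-0.17,-0.12,0,0,0,0,3.4,0,0,-0.5,0,0,0,3.4,0,0,0,0,0,0,3.4])

```text
t: 17.55
tool_pos: [0.4516, -0.2904, 0.0849]
orientation: [2.021, 2.401, 0.0]
force: [-0.2, 0.0, 0.0]
opening: 0.0363
```

```bash
python3 post.py pics/w5.png
```

```text
t 17.55 tcp [ 45.16 -29.04   8.49] jaw 9.8 z [ 0.002 -0.002 -1.   ] F [-0.2  0.   0. ] open 3.63 q6 -0.84
0.79 [188. 197. 196.] top z 30.8 c(cm) 45.2 -29.04 D mm 53.8 hole 1036 [ 45.28 -29.76   3.08]
0.61 [146. 157. 156.] top z 90.5 c(cm) 45.11 -29.03 D mm 37.8 hole 310 [ 45.07 -28.84   9.05]
0.59 [ 95. 205. 229.] top z 20.8 c(cm) 45.09 -28.92 D mm 103.5 hole 4957 [ 45.11 -29.44   2.08]
tip pts 66 [ 0.4514 -0.291   0.0731]
```

View pics/w5.png

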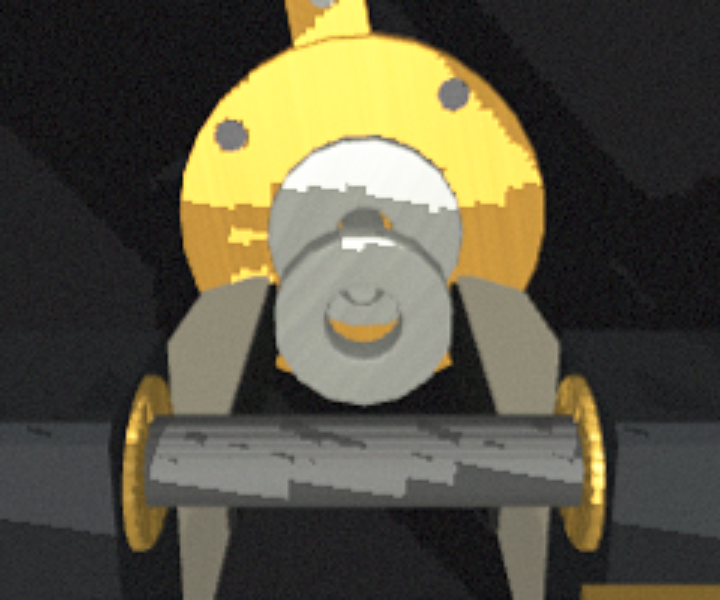

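Request:
apply_moves(commands=[-0.03,0.05,-0.8,0,0,0,3.4,0,0,-0.8,0,0,0,3.4,0,0,0,0,0,0,3.4])

```text
t: 18.02
tool_pos: [0.4514, -0.29, 0.0681]
orientation: [2.021, 2.401, 0.0]
force: [0.5, 0.7, -1.0]
opening: 0.036
```

Request:
apply_moves(commands=[0,0,-1,0,0,0,3.4,0,0,-1,0,0,0,3.4,0,0,-0.8,0,0,0,3.4,0,0,0,0,0,0,3.4])

```text
t: 18.52
tool_pos: [0.451, -0.2896, 0.0374]
orientation: [2.021, 2.402, 0.0]
force: [-0.1, -0.4, -0.1]
opening: 0.0361
```

```bash
python3 post.py
```

```text
t 18.52 tcp [ 45.1  -28.96   3.74] jaw 9.8 z [ 0.002 -0.002 -1.   ] F [-0.1 -0.4 -0.1] open 3.61 q6 -0.84
0.94 [231. 241. 241.] top z 30.8 c(cm) 45.2 -29.02 D mm 53.5 hole 2984 [ 45.18 -29.27   3.08]
0.8 [229. 238. 237.] top z 43.2 c(cm) 45.08 -28.94 D mm 37.7 hole 727 [ 45.17 -29.3    4.32]
tip pts 601 [ 0.4514 -0.2865  0.0727]
```

Request:
apply_moves(commands=[0,0,-0.2,0,0,0,3.5,0,0,0,0,0,0,5.2,0,0,0,0,0,0,5.2,0,0,4,0,0,0,5.2,0,0,5,0,0,0,5.2,0.4,4,2,0,0,0,5,0.4,5.5,0,0,0,0,4.8,0.4,5.5,0,0,0,0,4.8])

```text
t: 19.62
tool_pos: [0.4647, -0.1403, 0.1528]
orientation: [2.024, 2.389, 0.003]
force: [1.0, -0.1, 0.9]
opening: 0.0481
```

Request:
apply_moves(commands=[0.4,4,-3,0,0,0,4.8,0,0,-3,0,0,0,4.8,0,0,0,0,0,0,4.8])

```text
t: 20.0
tool_pos: [0.4703, -0.0956, 0.0941]
orientation: [2.015, 2.391, 0.007]
force: [-0.2, 0.4, -0.2]
opening: 0.0478
```

Run:
```python
from h import *
st(); rings(); rings("side")
```

```text
t 20.0 tcp [47.03 -9.56  9.41] jaw 9.8 z [ 0.014 -0.006 -1.   ] F [-0.2  0.4 -0.2] open 4.78 q6 -0.48
0.6 [236. 133.  53.] top z 12.2 c(cm) 60.18 -3.25 D mm 54.8 hole 129 [59.83 -3.29  1.22]
0.56 [172. 182. 181.] top z 11.9 c(cm) 46.75 -7.05 D mm 29.2 hole 201 [46.76 -6.95  1.19]
0.75 [198. 111.  45.] top z 10.9 c(cm) 59.77 -3.04 D mm 57.3 hole 0 None
0.38 [178. 183. 178.] top z 31.1 c(cm) 44.04 -28.03 D mm 47.1 hole 0 None
```

Request:
apply_moves(commands=[-0.2,1.3,-2,0.006,0.014,0,4.8,-0.2,1.2,-2,0,0,0,4.8,0,0,-1.5,0,0,0,4.8,0,0,-1,0,0,0,4.8,0,0,0,0,0,0,4.8])

```text
t: 20.82
tool_pos: [0.4695, -0.0725, 0.0302]
orientation: [2.027, 2.392, 0.004]
force: [-0.8, 0.3, -0.2]
opening: 0.0482
```

Run:
```python
from h import *
st(); rings()
```

```text
t 20.82 tcp [46.95 -7.25  3.02] jaw 9.5 z [ 0.006 -0.002 -1.   ] F [-0.8  0.3 -0.2] open 4.82 q6 -0.43
0.8 [126. 135. 133.] top z 10.8 c(cm) 46.67 -7.0 D mm 29.6 hole 287 [46.66 -6.82  1.08]
0.62 [212. 104.  40.] top z 11.0 c(cm) 60.05 -3.2 D mm 55.2 hole 207 [59.69 -3.15  1.1 ]
```

Request:
apply_moves(commands=[-0.28,0.27,0,0.002,0.006,0,4.8,0,0,-1.2,0,0,0,4.8,0,0,-0.8,0,0,0,4.8,0,0,0,0,0,0,4.8])

```text
t: 21.42
tool_pos: [0.4686, -0.0705, 0.0114]
orientation: [2.029, 2.393, 0.004]
force: [0.3, 0.7, 0.1]
opening: 0.0482
```

Run:
```python
from h import *
st(); rings()
```

```text
t 21.43 tcp [46.86 -7.05  1.14] jaw 9.4 z [ 0.005 -0.001 -1.   ] F [0.3 0.7 0.1] open 4.82 q6 -0.42
0.85 [207. 102.  39.] top z 10.6 c(cm) 60.08 -3.23 D mm 55.7 hole 204 [59.61 -3.11  1.06]
0.71 [126. 135. 134.] top z 10.5 c(cm) 46.67 -6.95 D mm 29.3 hole 324 [46.64 -6.78  1.05]
```

Request:
apply_moves(commands=[-0.18,0.08,-0.4,0.001,0.005,0,4.8,0,0,-0.3,0,0,0,4.8,0,0,0,0,0,0,2.6,0,0,0,0,0,0,2.6,0,0,0,0,0,0,2.6,0,0,0,0,0,0,2.6])

```text
t: 22.28
tool_pos: [0.4676, -0.0698, 0.0051]
orientation: [2.031, 2.396, 0.001]
force: [-0.2, 0.1, -1.3]
opening: 0.0287
```

Run:
```python
from h import *
st(); rings()
```

```text
t 22.27 tcp [46.76 -6.98  0.51] jaw 9.4 z [ 0.001 -0.    -1.   ] F [-0.2  0.1 -1.3] open 2.87 q6 -0.42
0.97 [207. 102.  39.] top z 10.3 c(cm) 60.02 -3.22 D mm 55.1 hole 236 [59.59 -3.12  1.03]
0.74 [124. 133. 132.] top z 10.2 c(cm) 46.72 -6.97 D mm 29.9 hole 329 [46.67 -6.75  1.02]
```

Request:
apply_moves(commands=[0,0,3,0,0,0,2.6,0,0,5,0,0,0,2.6,0,-2,4,0,0,0,2.6,-0.4,-4.5,0,0,0,0,2.6,-0.4,-5,0,0,0,0,2.6,-0.4,-5,0,0,0,0,2.6,-0.3,-4,0,0,0,0,2.6,0,0,0,0,0,0,2.6])

```text
t: 23.38
tool_pos: [0.4508, -0.2808, 0.1299]
orientation: [2.026, 2.397, -0.0]
force: [0.2, 0.8, -0.7]
opening: 0.0287
```

```bash
python3 post.py
```

```text
t 23.38 tcp [ 45.08 -28.08  12.99] jaw 9.6 z [ 0.002 -0.002 -1.   ] F [ 0.2  0.8 -0.7] open 2.87 q6 -0.82
0.98 [224. 233. 232.] top z 40.2 c(cm) 45.1 -28.8 D mm 37.5 hole 206 [ 45.16 -28.87   4.02]
0.61 [241. 246. 246.] top z 30.3 c(cm) 45.16 -28.87 D mm 53.3 hole 1281 [ 45.17 -28.98   3.03]
0.55 [210. 221. 221.] top z 134.9 c(cm) 45.06 -27.92 D mm 29.8 hole 317 [ 45.02 -27.71  13.49]
tip pts 11 [ 0.4493 -0.2831  0.0689]
```

Request:
apply_moves(commands=[0,-0.85,-1,0,0,0,2.6,0,0,-1.5,0,0,0,2.6,0,0,-1.5,0,0,0,2.6,0,0,0,0,0,0,2.6])

```text
t: 23.98
tool_pos: [0.4508, -0.2835, 0.0853]
orientation: [-2.021, -2.404, -0.001]
force: [0.2, 0.0, -1.2]
opening: 0.0291
```

```bash
python3 post.py
```

```text
t 23.98 tcp [ 45.08 -28.35   8.53] jaw 9.9 z [-0.     0.001 -1.   ] F [ 0.2  0.  -1.2] open 2.91 q6 -0.83
0.75 [148. 158. 156.] top z 41.2 c(cm) 45.19 -29.04 D mm 37.2 hole 713 [ 45.23 -29.29   4.12]
0.56 [141. 152. 151.] top z 91.3 c(cm) 45.07 -28.36 D mm 29.8 hole 305 [ 45.05 -28.16   9.13]
0.43 [ 94. 201. 226.] top z 21.3 c(cm) 45.13 -28.96 D mm 103.8 hole 4924 [ 45.14 -29.39   2.13]
tip pts 208 [ 0.451  -0.2882  0.0723]
```

Request:
apply_moves(commands=[0.03,-0.57,0,0,0,0,2.6,0,0,0,0,0,0,2.6])

```text
t: 24.32
tool_pos: [0.4528, -0.2909, 0.0882]
orientation: [2.019, 2.402, 0.001]
force: [-0.5, -0.5, -0.6]
opening: 0.0285
```

```bash
python3 post.py
```

```text
t 24.32 tcp [ 45.28 -29.09   8.82] jaw 9.9 z [ 0.003 -0.002 -1.   ] F [-0.5 -0.5 -0.6] open 2.85 q6 -0.84
0.67 [141. 152. 151.] top z 93.4 c(cm) 45.25 -29.04 D mm 29.8 hole 331 [ 45.21 -28.83   9.34]
0.62 [171. 180. 179.] top z 40.3 c(cm) 45.13 -28.97 D mm 37.2 hole 510 [ 45.25 -29.33   4.03]
0.59 [199. 208. 208.] top z 30.4 c(cm) 45.18 -28.98 D mm 53.3 hole 1751 [ 45.18 -29.19   3.04]
tip pts 25 [ 0.4517 -0.2916  0.0728]
```

Request:
apply_moves(commands=[-0.15,0.1,-0.4,0,0,0,2.6,0,0,-0.3,0,0,0,2.6,0,0,0,0,0,0,2.6])

```text
t: 24.8
tool_pos: [0.4512, -0.2895, 0.0808]
orientation: [2.019, 2.402, 0.002]
force: [1.1, -0.2, -0.5]
opening: 0.0287
```

```bash
python3 post.py
```

```text
t 24.8 tcp [ 45.12 -28.95   8.08] jaw 9.9 z [ 0.004 -0.002 -1.   ] F [ 1.1 -0.2 -0.5] open 2.87 q6 -0.84
0.61 [189. 199. 199.] top z 30.5 c(cm) 45.17 -29.01 D mm 53.6 hole 1798 [ 45.18 -29.18   3.05]
0.56 [140. 151. 151.] top z 86.1 c(cm) 45.09 -28.92 D mm 30.1 hole 326 [ 45.05 -28.73   8.61]
tip pts 215 [ 0.4508 -0.2876  0.0755]
```

Request:
apply_moves(commands=[0,0,-0.8,0,0,0,2.6,0,0,-0.8,0,0,0,2.6,0,0,-0.8,0,0,0,2.6,0,0,-0.7,0,0,0,2.6,0,0,0,0,0,0,2.6])

```text
t: 25.52
tool_pos: [0.4508, -0.2892, 0.0471]
orientation: [2.019, 2.403, 0.002]
force: [-0.0, -0.2, -0.2]
opening: 0.0284
```

```bash
python3 post.py
```

```text
t 25.52 tcp [ 45.08 -28.92   4.71] jaw 9.9 z [ 0.003 -0.001 -1.   ] F [-0.  -0.2 -0.2] open 2.84 q6 -0.84
0.81 [231. 241. 241.] top z 30.8 c(cm) 45.18 -29.03 D mm 53.6 hole 2631 [ 45.23 -29.26   3.08]
0.74 [222. 230. 229.] top z 40.5 c(cm) 45.04 -28.32 D mm 33.4 hole 358 [ 44.93 -28.05   4.05]
0.69 [221. 230. 229.] top z 52.8 c(cm) 45.07 -28.91 D mm 29.7 hole 614 [ 45.11 -29.11   5.28]
tip pts 645 [ 0.451  -0.2859  0.0732]
```

Request:
apply_moves(commands=[0,0,-0.2,0,0,0,2.8,0,0,0,0,0,0,4.4,0,0,0,0,0,0,4.4,0,0,3,0,0,0,4.4,0,0,5,0,0,0,4.4,0,2,4.5,0,0,0,4.4,0.4,5.5,0,0,0,0,4.4,0.4,5.5,0,0,0,0,4.4])

```text
t: 26.62
tool_pos: [0.4596, -0.1598, 0.1769]
orientation: [2.023, 2.393, 0.004]
force: [0.6, 0.8, 0.6]
opening: 0.0441
```

Request:
apply_moves(commands=[0.4,5.5,0,0,0,0,4.4,0.4,5.5,0,0,0,0,4.4,0.4,5.5,0,0,0,0,4.4,0.4,5.5,0,0,0,0,4.4,0.4,5.5,0,0,0,0,4.4,0.4,5.5,0,0,0,0,4.4,0.4,4,0,0,0,0,4.4,0,0,0,0,0,0,4.4])

```text
t: 27.62
tool_pos: [0.488, 0.2255, 0.1812]
orientation: [2.015, 2.39, 0.014]
force: [-0.2, -0.4, 0.3]
opening: 0.0438
```

```bash
cat > stand.py <<'E'
from h import *
import sys
st(); p,d=read_camera("wrist"); m=camera_model("wrist"); W=cloud(d,m)
for q in ["stand","stand_nest","plate_top","holddown_hinge","holddown_left","holddown_right"]:
    print(q,[(round(x["conf"],2),np.round(toworld(x["point"],"wrist",m)*100,2)) for x in spot_point(q,"wrist")][:2])
for r in cut_out("plate_top","wrist")[:2]:
    X=W[r["mask"]]; zt=np.percentile(X[:,2],70); X=X[abs(X[:,2]-zt)<.003]; print("plate",round(r["conf"],2),zt.round(4),cv2.minAreaRect((X[:,:2]*1000).astype(np.float32)))
if len(sys.argv)>1: cv2.imwrite(sys.argv[1],p)
E
python3 stand.py pics/w6.png
python3 -c "
from h import *
rings('top');rings('side')"
```

```text
t 27.62 tcp [48.8  22.55 18.12] jaw 9.7 z [ 0.018 -0.003 -1.   ] F [-0.2 -0.4  0.3] open 4.38 q6 0.17
stand [(0.74, array([48.  , 30.5 , -0.08])), (0.73, array([51.75,  0.68, -0.13]))]
stand_nest [(0.97, array([48.77, 30.48,  1.85])), (0.61, array([21.25, 31.85,  1.49]))]
plate_top [(0.88, array([48.58, 30.78,  3.01]))]
holddown_hinge [(0.9, array([29.51, 32.6 ,  4.92])), (0.74, array([55.91, 31.55,  5.23]))]
holddown_left [(0.73, array([48.04, 34.09,  6.14]))]
holddown_right [(0.75, array([21.94, 27.45,  5.  ])), (0.57, array([49.25, 25.83,  5.95]))]
plate 0.9 0.0403 ((483.9765930175781, 304.4305419921875), (66.12774658203125, 50.10452651977539), 8.858224868774414)
0.77 [193. 121.  78.] top z 13.0 c(cm) 60.15 -3.22 D mm 53.5 hole 9 [60.09 -3.27  1.3 ]
0.61 [190. 196. 195.] top z 8.9 c(cm) 68.33 -17.35 D mm 90.6 hole 0 None
0.44 [195. 201. 202.] top z 43.1 c(cm) 45.27 -28.91 D mm 35.6 hole 18 [ 44.9  -28.5    4.31]
0.57 [210. 118.  47.] top z 10.8 c(cm) 58.52 -1.92 D mm 24.2 hole 0 None
0.46 [170. 178. 174.] top z 50.5 c(cm) 44.87 -28.42 D mm 28.6 hole 0 None
```

View pics/w6.png

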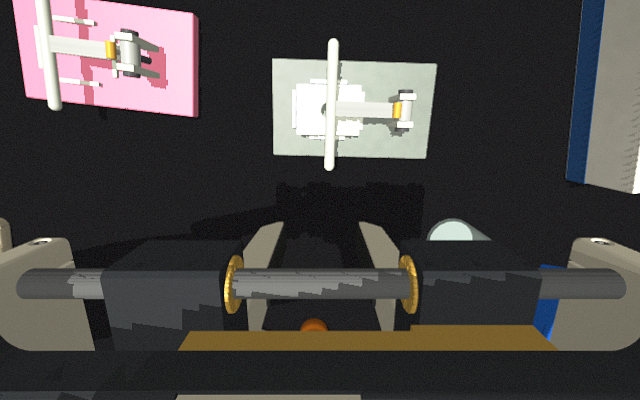

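All three rings are stacked (top at about 50 mm). The grey stand's bar runs from (333,42) to (329,168), and its right end is free. Approaching holddown_right.

Request:
apply_moves(commands=[0.2,1.8,-2.5,0.003,0.018,0,4.4,0.2,1.5,-2.5,0,0,0,4.4,0,0,-2,0,0,0,4.4,0,0,0,0,0,0,4.4])

```text
t: 28.72
tool_pos: [0.4932, 0.256, 0.1104]
orientation: [2.031, 2.396, 0.001]
force: [0.1, 0.4, 1.0]
opening: 0.0442
```

```bash
cat > bar.py <<'E'
from h import *
st(); p,d=read_camera("wrist"); m=camera_model("wrist"); W=cloud(d,m)
k=(W[...,2]>.06)&(W[...,2]<.08)&(abs(W[...,0]-.487)<.04)&(abs(W[...,1]-.305)<.08)
X=W[k]*100; print(len(X), cv2.minAreaRect((X[:,:2]*10).astype(np.float32)), "z", np.percentile(X[:,2],[50,90,98]).round(2))
E
python3 bar.py; python3 stand.py pics/w7.png
```

```text
t 28.73 tcp [49.32 25.6  11.04] jaw 9.4 z [ 0.001  0.    -1.   ] F [0.1 0.4 1. ] open 4.42 q6 0.22
3170 ((504.3445739746094, 309.9887390136719), (46.9661750793457, 118.38337707519531), 8.157746315002441) z [7.02 7.2  7.27]
t 28.77 tcp [49.4  25.64 11.17] jaw 9.4 z [ 0.003  0.001 -1.   ] F [ 0.4  0.2 -0.2] open 4.36 q6 0.22
stand [(0.77, array([ 2.160e+01,  3.196e+01, -2.000e-02])), (0.66, array([48.36, 30.47, -0.05]))]
stand_nest [(0.96, array([48.64, 30.78,  1.95])), (0.91, array([21.46, 31.68,  2.07]))]
plate_top [(0.76, array([48.62, 31.05,  3.11]))]
holddown_hinge [(0.88, array([29.54, 32.37,  5.38])), (0.72, array([56.11, 31.78,  5.44]))]
holddown_left [(0.63, array([47.73, 34.76,  6.57]))]
holddown_right [(0.78, array([49.28, 26.41,  6.35])), (0.17, array([47.99, 34.58,  6.29]))]
plate 0.79 0.0413 ((484.77532958984375, 306.140625), (66.05630493164062, 50.19457244873047), 9.011201858520508)
plate 0.37 0.0184 ((512.4942016601562, 310.990478515625), (179.56747436523438, 103.69482421875), 8.138602256774902)
```

View pics/w7.png

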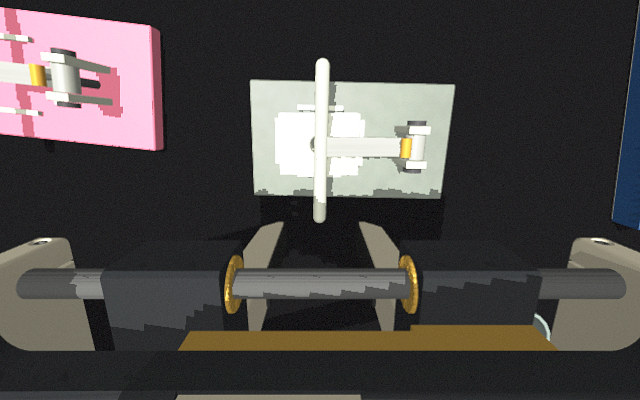

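Wrist view: the right end of the bar at pixel (320,215) lies ahead of the fingers, well centred between them. Lowering onto it.

Request:
apply_moves(commands=[-0.15,0.9,-1,0,0,-0.02,4.4,0,0,-1.5,0,0,0,4.4,0,0,-1.5,0,0,0,4.4,0,0,-1.3,0,0,0,4.4,0,0,0,0,0,0,4.4])

```text
t: 29.8
tool_pos: [0.492, 0.2658, 0.0547]
orientation: [2.056, 2.373, 0.004]
force: [-0.4, 0.2, 0.6]
opening: 0.0443
```

```bash
python3 bar.py
```

```text
t 29.8 tcp [49.2  26.58  5.47] jaw 8.2 z [ 0.003  0.001 -1.   ] F [-0.4  0.2  0.6] open 4.43 q6 0.26
6366 ((497.00543212890625, 305.60345458984375), (112.08811950683594, 69.13524627685547), 78.67503356933594) z [6.98 7.18 7.77]
```

Request:
apply_moves(commands=[0,0,-0.4,0,0,0,0.7,0,0,0,0,0,0,0.7,0,0,0,0,0,0,0.7,0,0,0,0,0,0,0.7,0,0,0,0,0,0,0.7,0,0,0,0,0,0,0.7], squeeze=12)

```text
t: 30.6
tool_pos: [0.4915, 0.266, 0.0527]
orientation: [2.056, 2.374, 0.004]
force: [-0.7, -0.1, -1.1]
opening: 0.0095
```

```bash
python3 -c "
from h import *
st()"
```

```text
t 30.6 tcp [49.15 26.6   5.27] jaw 8.2 z [ 0.002  0.001 -1.   ] F [-0.7 -0.1 -1.1] open 0.95 q6 0.26
```

Request:
apply_moves(commands=[0.2,0.03,1.0,0,0,0,0.7,0.43,0.06,1.0,0,0,0,0.7,0.6,0.08,0.95,0,0,0,0.7,0,0,0,0,0,0,0.7])

```text
t: 31.1
tool_pos: [0.5029, 0.2677, 0.083]
orientation: [-2.056, -2.373, 0.001]
force: [-0.3, -0.3, -1.6]
opening: 0.0097
```

```bash
python3 -c "
from h import *
st()"
```

```text
t 31.1 tcp [50.29 26.77  8.3 ] jaw 8.2 z [-0.002  0.001 -1.   ] F [-0.3 -0.3 -1.6] open 0.97 q6 0.25
```

Request:
apply_moves(commands=[0.7,0.1,0.85,0,0,0,0.7,0.8,0.11,0.75,0,0,0,0.7,0.95,0.13,0.62,0,0,0,0.7,0.95,0.14,0.5,0,0,0,0.7,1.05,0.15,0.3,0,0,0,0.7,1.05,0.15,0.2,0,0,0,0.7,0,0,0,0,0,0,0.7])

```text
t: 31.98
tool_pos: [0.5595, 0.2757, 0.1195]
orientation: [-2.054, -2.372, 0.005]
force: [1.2, 0.9, -0.3]
opening: 0.01
```

```bash
python3 -c "
from h import *
st()"
```

```text
t 31.98 tcp [55.95 27.57 11.95] jaw 8.2 z [-0.005 -0.    -1.   ] F [ 1.2  0.9 -0.3] open 1.0 q6 0.23
```

Request:
apply_moves(commands=[0.9,0.13,-0.1,0,0,0,0.7,0.9,0.13,-0.2,0,0,0,0.7,0.6,0.08,-0.2,0,0,0,0.7,0,0,0,0,0,0,0.7])

```text
t: 32.48
tool_pos: [0.5864, 0.2796, 0.1146]
orientation: [-2.055, -2.373, 0.001]
force: [2.9, 0.1, 0.4]
opening: 0.0095
```

```bash
python3 -c "
from h import *
st()"
```

```text
t 32.48 tcp [58.64 27.96 11.46] jaw 8.2 z [-0.002  0.001 -1.   ] F [2.9 0.1 0.4] open 0.95 q6 0.22
```

Request:
apply_moves(commands=[0,0,0,0,0,0,3,0,0,0,0,0,0,3,0,0,3,0,0,0,3,0,0,5,0,0,0,3,-2.0,0,1,0,0,0.18,6,-2.5,0.5,0,0,0,0.18,6.5,-2.5,0.5,0,0,0,0.18,6.5,-2,0.5,0,0,0,0.18,6.5])

```text
t: 33.48
tool_pos: [0.4901, 0.293, 0.2046]
orientation: [-1.058, -2.956, 0.016]
force: [0.3, 0.8, -0.3]
opening: 0.063
```

Request:
apply_moves(commands=[-0.5,0.3,0,0,0,0.18,6.5,0,0.3,0,0,0,0.18,6.5,0,0.3,0,0,0,0.18,6.5,0,0,0,0,0,0.18,6.5,0,0,0,0,0,0.13,6.5,0,0,0,0,0,0,6.5])

```text
t: 34.22
tool_pos: [0.4793, 0.3022, 0.2043]
orientation: [0.306, -3.125, 0.019]
force: [0.1, -0.9, -0.9]
opening: 0.0646
```

```bash
python3 stand.py pics/w8.png
```

```text
t 34.23 tcp [47.93 30.22 20.43] jaw 101.2 z [-0.001 -0.012 -1.   ] F [ 0.1 -0.9 -0.9] open 6.46 q6 -1.29
stand [(0.96, array([48.56, 30.7 , -0.19]))]
stand_nest [(0.7, array([48.56, 30.82,  1.96]))]
plate_top [(0.66, array([58.36, 36.03, 11.5 ])), (0.6, array([48.42, 30.72,  3.25]))]
holddown_hinge [(0.78, array([55.83, 32.01,  5.53])), (0.66, array([29.48, 32.47,  5.31]))]
holddown_left [(0.92, array([58.63, 36.18, 11.97]))]
holddown_right [(0.75, array([59.97, 27.67, 11.81]))]
plate 0.64 0.0403 ((484.4349365234375, 305.9024963378906), (66.16087341308594, 50.018882751464844), 8.913103103637695)
plate 0.22 0.0058 ((386.2929382324219, 7.532814025878906), (65.19926452636719, 163.64593505859375), 72.73560333251953)
```

View pics/w8.png

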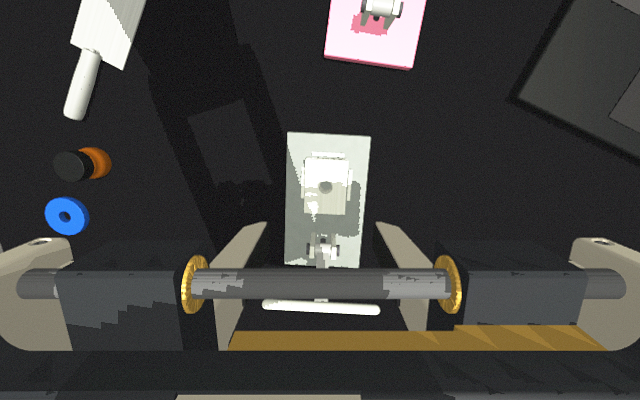

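The finger stands open, with its bar at row 307. The plate at (326,185) is free. Lowering to it.

Request:
apply_moves(commands=[0.3,0.2,-3,0.012,0,-0.04,6.5,0.2,0.15,-4,0,0,0,6.5,0,0,-4,0,0,0,6.5,0,0,-2.5,0,0,0,6.5,0,0,0,0,0,0,6.5])

```text
t: 35.25
tool_pos: [0.4855, 0.306, 0.0672]
orientation: [-0.236, 3.13, 0.002]
force: [0.1, -0.7, 0.2]
opening: 0.0647
```

```bash
cat > plate.py <<'E'
from h import *
s,R=st(); p,d=read_camera("wrist"); m=camera_model("wrist"); W=cloud(d,m)
for r in cut_out("plate_top","wrist")[:3]:
    X=W[r["mask"]]; zt=np.percentile(X[:,2],70); X=X[abs(X[:,2]-zt)<.003]; print("plate",round(r["conf"],2),zt.round(4),cv2.minAreaRect((X[:,:2]*1000).astype(np.float32)))
E
python3 plate.py
```

```text
t 35.25 tcp [48.55 30.6   6.72] jaw 98.6 z [ 0.002  0.002 -1.   ] F [ 0.1 -0.7  0.2] open 6.47 q6 -1.25
plate 0.94 0.0417 ((485.5208740234375, 306.60662841796875), (66.9192123413086, 50.33333969116211), 8.880908012390137)
```

Request:
apply_moves(commands=[0,0,-1.2,0,0,0,6.5,0,0,-1.0,0,0,0,6.5,0,0,-0.6,0,0,0,6.5,0,0,0,0,0,0,6.5])

```text
t: 35.85
tool_pos: [0.4898, 0.3082, 0.044]
orientation: [-0.235, 3.121, 0.009]
force: [-0.9, 0.5, -0.1]
opening: 0.0648
```

```bash
python3 plate.py
```

```text
t 35.85 tcp [48.98 30.82  4.4 ] jaw 98.6 z [ 0.012  0.006 -1.   ] F [-0.9  0.5 -0.1] open 6.48 q6 -1.25
plate 0.96 0.0406 ((483.5644836425781, 305.9783020019531), (64.60807800292969, 50.13838195800781), 8.81614875793457)
plate 0.61 0.0168 ((503.9938049316406, 309.8167419433594), (163.3253631591797, 104.14250946044922), 8.18770694732666)
```

Request:
apply_moves(commands=[-0.5,-0.2,-0.4,-0.006,0.012,0,6.5,0,0,-0.4,0,0,0,6.5,0,0,0,0,0,0,6.5])

```text
t: 36.33
tool_pos: [0.4851, 0.3064, 0.0367]
orientation: [-0.236, 3.132, 0.001]
force: [-0.0, -0.6, -0.4]
opening: 0.0651
```

```bash
python3 plate.py
```

```text
t 36.33 tcp [48.51 30.64  3.67] jaw 98.6 z [ 0.     0.001 -1.   ] F [-0.  -0.6 -0.4] open 6.51 q6 -1.25
plate 0.68 0.0404 ((478.943115234375, 305.2933044433594), (55.48075485229492, 50.080177307128906), 8.840238571166992)
```

Request:
apply_moves(commands=[0,0,-0.15,0,0,0,6.5,0,0,0,0,0,0,4.6,0,0,0,0,0,0,4.6,0,0,0,0,0,0,4.6,0,0,0,0,0,0,4.6], squeeze=25)

```text
t: 37.05
tool_pos: [0.4856, 0.3067, 0.0357]
orientation: [-0.236, 3.131, 0.002]
force: [0.3, -0.6, -0.7]
opening: 0.0495
```

Request:
apply_moves(commands=[0,0,0.8,0,0,0,4.6,0,0,1.5,0,0,0,4.6,0,0,0,0,0,0,4.6])

```text
t: 37.42
tool_pos: [0.4859, 0.3068, 0.0609]
orientation: [-0.236, 3.131, 0.002]
force: [0.4, 0.1, 0.6]
opening: 0.0498
```

```bash
python3 stand.py
```

```text
t 37.42 tcp [48.59 30.68  6.09] jaw 98.6 z [ 0.002  0.002 -1.   ] F [0.4 0.1 0.6] open 4.98 q6 -1.25
stand []
stand_nest []
plate_top [(0.83, array([48.09, 30.81,  5.56]))]
holddown_hinge [(0.55, array([55.75, 31.66,  5.26]))]
holddown_left []
holddown_right []
plate 0.69 0.0645 ((478.62982177734375, 304.8311767578125), (55.61574172973633, 50.015506744384766), 8.668379783630371)
```

Request:
apply_moves(commands=[0,0,4,0,0,0,4.6,0,0,5,0,0,0,4.6,0,-1.5,4,0,0,0,4.6,-0.3,-4.5,0,0,0,-0.17,4.6,-0.3,-5,0,0,0,-0.17,4.6,-0.3,-5,0,0,0,-0.17,4.6,-0.3,-5,0,0,0,-0.17,4.6,-0.3,-5,0,0,0,-0.17,4.6])

```text
t: 38.83
tool_pos: [0.4663, 0.0409, 0.1904]
orientation: [-1.104, -2.938, -0.003]
force: [0.8, -0.2, -0.1]
opening: 0.0498
```

Request:
apply_moves(commands=[-0.3,-5,0,0,0,-0.17,4.6,-0.3,-5,0,0,0,-0.17,4.6,-0.3,-5,0,0,0,-0.17,4.6,-0.3,-5,0,0,0,-0.15,4.6,-0.3,-5,0,0,0,0,4.6,-0.3,-4,0,0,0,0,4.6,0,0,0,0,0,0,4.6])

```text
t: 39.7
tool_pos: [0.4451, -0.2616, 0.1899]
orientation: [-2.034, -2.393, -0.005]
force: [0.3, 0.5, -1.5]
opening: 0.0491
```

```bash
cat > pp.py <<'E'
from h import *
import sys
s,R=st(); p,d=read_camera("wrist"); m=camera_model("wrist"); W=cloud(d,m)
zt=s["tool_pos"][2]+.0045
k=(abs(W[...,2]-zt)<.006)&(np.linalg.norm(W[...,:2]-s["tool_pos"][:2],axis=2)<.055)
print("plate top z",np.median(W[k][:,2]).round(4), cv2.minAreaRect((W[k][:,:2]*1000).astype(np.float32)))
# bore: region not on plate inside the plate's pixel hull
kk=k.astype(np.uint8); kk=cv2.morphologyEx(kk,cv2.MORPH_OPEN,np.ones((3,3)))
cs,h=cv2.findContours(kk,cv2.RETR_CCOMP,cv2.CHAIN_APPROX_NONE)
Rw=np.array(m["R"]); o=-Rw.T@np.array(m["t"]); z0=np.median(W[k][:,2])
for c,hh in zip(cs,h[0]):
    if hh[3]>=0 and cv2.contourArea(c)>60:
        v=cv2.undistortPoints(c.reshape(-1,1,2).astype(float),np.array(m["intrinsics"]),np.array(m["dist_coeffs"])).reshape(-1,2)
        v=np.c_[v,np.ones(len(v))]@Rw; P=o+v*((z0-o[2])/v[:,2])[:,None]
        (cx,cy),r=cv2.minEnclosingCircle((P[:,:2]*1000).astype(np.float32)); print("hole cm",round(cx/10,2),round(cy/10,2),"D",round(2*r,1),"area px",cv2.contourArea(c))
k=(W[...,2]>.066)&(W[...,2]<.079)&(abs(W[...,0]-.451)<.013)&(abs(W[...,1]+.29)<.013)
if k.sum()>5: print("tip pts",k.sum(),W[k].mean(0).round(4))
if len(sys.argv)>1: cv2.imwrite(sys.argv[1],cv2.resize(p[60:300,180:460],None,fx=2.5,fy=2.5))
E
python3 pp.py
```

```text
t 39.7 tcp [ 44.51 -26.16  18.99] jaw 9.3 z [ 0.001  0.003 -1.   ] F [ 0.3  0.5 -1.5] open 4.91 q6 -0.8
plate top z 0.1941 ((443.9721374511719, -254.0923309326172), (77.15361022949219, 55.76881790161133), 8.862468719482422)
hole cm 44.46 -25.82 D 15.5 area px 407.5
```

Request:
apply_moves(commands=[0.3,-1.5,-2.5,-0.003,0,0,4.6,0.3,-1.4,-2.5,0,0,0,4.6,0,0,-2,0,0,0,4.6,0,0,-1.5,0,0,0,4.6,0,0,0,0,0,0,4.6])

```text
t: 40.38
tool_pos: [0.453, -0.2846, 0.1028]
orientation: [2.028, 2.4, 0.005]
force: [-0.5, 0.3, -0.0]
opening: 0.0493
```

```bash
python3 pp.py
```

```text
t 40.38 tcp [ 45.3  -28.46  10.28] jaw 9.6 z [ 0.002  0.002 -1.   ] F [-0.5  0.3 -0. ] open 4.93 q6 -0.83
plate top z 0.1079 ((452.0434875488281, -278.8327331542969), (76.85053253173828, 55.727012634277344), 9.190987586975098)
hole cm 45.26 -28.26 D 15.6 area px 392.5
tip pts 48 [ 0.4524 -0.2914  0.0735]
```

Request:
apply_moves(commands=[-0.17,-0.45,0,0,0,0,4.6,0,0,-0.7,0,0,0,4.6,0,0,-0.6,0,0,0,4.6,0,0,0,0,0,0,4.6])

```text
t: 40.92
tool_pos: [0.4531, -0.2906, 0.0926]
orientation: [2.023, 2.395, 0.005]
force: [0.4, 1.3, -0.5]
opening: 0.0494
```

```bash
python3 pp.py
```

```text
t 40.92 tcp [ 45.31 -29.06   9.26] jaw 9.6 z [ 0.007 -0.001 -1.   ] F [ 0.4  1.3 -0.5] open 4.94 q6 -0.84
plate top z 0.097 ((451.61309814453125, -284.5548095703125), (77.10940551757812, 55.76483154296875), 9.701689720153809)
hole cm 45.32 -28.84 D 17.0 area px 408.0
tip pts 19 [ 0.452  -0.2921  0.0729]
```

Request:
apply_moves(commands=[-0.2,0.12,-0.4,0,0.006,0,4.6,0,0,-0.4,0,0,0,4.6,0,0,0,0,0,0,4.6])

```text
t: 41.35
tool_pos: [0.4512, -0.2894, 0.0844]
orientation: [2.026, 2.399, -0.001]
force: [0.5, -0.2, -0.3]
opening: 0.0496
```

```bash
python3 pp.py pics/w9.png
```

```text
t 41.35 tcp [ 45.12 -28.94   8.44] jaw 9.6 z [ 0.    -0.001 -1.   ] F [ 0.5 -0.2 -0.3] open 4.96 q6 -0.83
plate top z 0.0888 ((449.8286437988281, -283.388916015625), (77.25431823730469, 55.67041015625), 9.93936538696289)
hole cm 45.06 -28.79 D 16.1 area px 412.5
tip pts 112 [ 0.451  -0.2898  0.073 ]
```

View pics/w9.png

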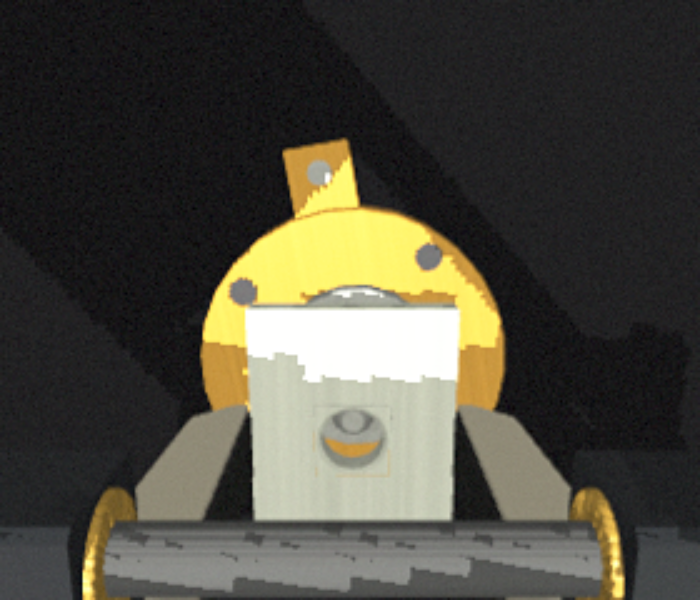

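The post tip shows inside the plate's bore at (352,420), laterally centred. Lowering.

Request:
apply_moves(commands=[0,-0.08,-0.5,0,0,0,4.6,0,0,-0.7,0,0,0,4.6,0,0,0,0,0,0,4.6])

```text
t: 41.78
tool_pos: [0.4512, -0.2903, 0.0717]
orientation: [2.026, 2.399, -0.001]
force: [0.1, 0.5, -0.8]
opening: 0.0494
```

```bash
python3 pp.py
```

```text
t 41.77 tcp [ 45.12 -29.03   7.17] jaw 9.6 z [ 0.001 -0.002 -1.   ] F [ 0.1  0.5 -0.8] open 4.94 q6 -0.83
plate top z 0.0763 ((450.22021484375, -284.37744140625), (77.30431365966797, 55.966365814208984), 9.621990203857422)
hole cm 45.07 -28.84 D 15.7 area px 258.5
tip pts 1552 [ 0.451  -0.2901  0.0753]
```

Request:
apply_moves(commands=[0,0,-0.7,0,0,0,4.6,0,0,-0.6,0,0,0,4.6,0,0,-0.3,0,0,0,4.6,0,0,0,0,0,0,4.6])

```text
t: 42.32
tool_pos: [0.4514, -0.2904, 0.0549]
orientation: [2.026, 2.398, -0.001]
force: [-0.1, -0.7, -1.1]
opening: 0.0494
```

```bash
python3 pp.py
```

```text
t 42.33 tcp [ 45.14 -29.04   5.49] jaw 9.6 z [ 0.001 -0.002 -1.   ] F [-0.1 -0.7 -1.1] open 4.94 q6 -0.83
plate top z 0.0593 ((450.25146484375, -284.28778076171875), (77.23563385009766, 55.387821197509766), 9.587448120117188)
hole cm 45.08 -29.15 D 19.1 area px 433.0
tip pts 317 [ 0.4507 -0.2875  0.0714]
```

Request:
apply_moves(commands=[0,0,-0.15,0,0,0,4.9,0,0,0,0,0,0,6.5,0,0,0,0,0,0,6.5,0,0,3,0,0,0,6.5,0,0,5,0,0,0,6.5,0,0,5,0,0,0,6.5,0,-2,2,0,0,0,6.5,0,0,0,0,0,0,6.5])

```text
t: 43.38
tool_pos: [0.4509, -0.3102, 0.2087]
orientation: [2.025, 2.398, -0.001]
force: [0.6, 0.3, -0.1]
opening: 0.0648
```

```bash
python3 stand.py pics/w10.png | grep -E "^t |plate"
python3 - <<'E'
from h import *
p,d=read_camera("wrist"); W=cloud(d,camera_model("wrist"))
k=(np.hypot(W[...,0]-.451,W[...,1]+.29)<.03)&(W[...,2]>.054)&(W[...,2]<.064)
X=W[k]; A=np.c_[X[:,:2]-X[:,:2].mean(0),np.ones(len(X))]; print("plane",len(X),np.linalg.lstsq(A,X[:,2],rcond=None)[0].round(4))
E
```

```text
t 43.38 tcp [ 45.09 -31.02  20.87] jaw 9.6 z [ 0.002 -0.003 -1.   ] F [ 0.6  0.3 -0.1] open 6.48 q6 -0.86
plate_top [(0.64, array([ 45.04, -28.85,   4.91]))]
plate 0.83 0.0571 ((450.6446228027344, -288.5361328125), (49.76350784301758, 64.87572479248047), 8.848422050476074)
plane 1898 [0.0001 0.0003 0.0582]
```

View pics/w10.png

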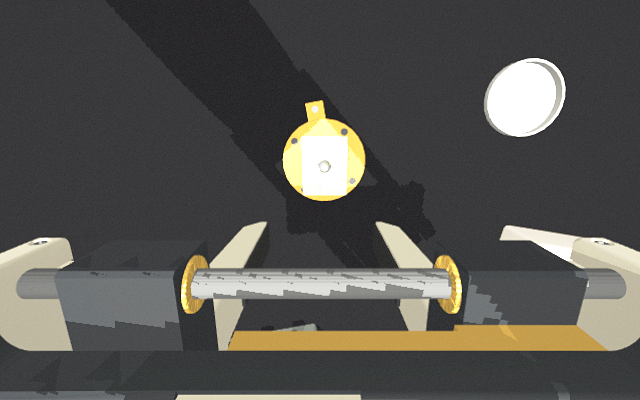

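The plate lies flat at about (325,165), with its top face at 58 mm and level. Going back to shut the finger.

Request:
apply_moves(commands=[1.3,5.3,0,0,0,0,4,1.3,5.3,0,0,0,0,4,1.3,5.3,0,0,0,0,4,1.3,5.3,0,0,0,0,4,1.3,5.3,0,0,0,0,4,1.3,5.3,0,0,0,0,4,1.3,5.3,0,0,0,0,4,1.3,5.3,0,0,0,0,4])

```text
t: 44.82
tool_pos: [0.5533, 0.1263, 0.2035]
orientation: [-2.032, -2.392, 0.002]
force: [0.3, -1.4, 0.8]
opening: 0.0398
```

Request:
apply_moves(commands=[1.3,5,0,0,0,0,4,1.2,3.5,0,0,0,0,4,0.6,1.5,0,0,0,0,4,0,0,0,0,0,0,4])

```text
t: 45.32
tool_pos: [0.5837, 0.2334, 0.2016]
orientation: [-2.024, -2.396, 0.005]
force: [-0.2, -0.5, -0.7]
opening: 0.0402
```

```bash
cat > bar2.py <<'E'
from h import *
st(); p,d=read_camera("wrist"); m=camera_model("wrist"); W=cloud(d,m)
k=(W[...,2]>.105)&(W[...,2]<.14)&(abs(W[...,0]-.59)<.06)&(abs(W[...,1]-.32)<.085)
X=W[k]*100; print(len(X))
if len(X): print(cv2.minAreaRect((X[:,:2]*10).astype(np.float32)), "z", np.percentile(X[:,2],[50,90,98]).round(2)); Y=X[abs(X[:,1]-28)<1]; print("right end",Y.mean(0).round(2) if len(Y) else None)
for q in ["holddown_left","holddown_right"]:
    print(q,[(round(x["conf"],2),np.round(toworld(x["point"],"wrist",m)*100,2)) for x in spot_point(q,"wrist")][:2])
E
python3 bar2.py
```

```text
t 45.33 tcp [58.37 23.34 20.16] jaw 9.6 z [-0.006  0.001 -1.   ] F [-0.2 -0.5 -0.7] open 4.02 q6 0.13
2186
((577.44775390625, 319.2691650390625), (33.30855178833008, 118.22430419921875), 8.04064655303955) z [12.4  12.54 12.61]
right end [59.46 28.01 12.4 ]
holddown_left [(0.89, array([58.73, 36.03, 11.84]))]
holddown_right [(0.64, array([59.74, 27.61, 11.59])), (0.2, array([49.07, 30.63,  1.35]))]
```

Request:
apply_moves(commands=[0.6,2.2,-1.5,0,-0.006,-0.025,4,0.6,2.1,-1.5,0,0,0,4,0,0,0,0,0,0,4,0,0,0,0,0,0,4])

```text
t: 45.98
tool_pos: [0.5971, 0.2691, 0.1735]
orientation: [2.067, 2.362, 0.003]
force: [-0.2, 0.6, -0.4]
opening: 0.0398
```

```bash
python3 bar2.py
```

```text
t 45.98 tcp [59.71 26.91 17.35] jaw 7.6 z [ 0.003 -0.    -1.   ] F [-0.2  0.6 -0.4] open 3.98 q6 0.21
2486
((577.435546875, 320.1484069824219), (33.49580383300781, 118.66683197021484), 7.866791725158691) z [12.39 12.54 12.61]
right end [59.51 28.   12.39]
holddown_left [(0.91, array([58.38, 36.13, 11.59]))]
holddown_right [(0.73, array([48.89, 30.98,  1.56])), (0.61, array([59.78, 27.4 , 11.72]))]
```

Request:
apply_moves(commands=[-0.15,0.8,-1,0,0,0,4,0,0,-1.8,0,0,0,4,0,0,-1.8,0,0,0,4,0,0,-1.6,0,0,0,4,0,0,0,0,0,0,4])

```text
t: 46.75
tool_pos: [0.5943, 0.277, 0.1059]
orientation: [2.068, 2.362, 0.0]
force: [-0.4, -0.2, -0.9]
opening: 0.0402
```

Request:
apply_moves(commands=[0,0,0,0,0,0,0.7,0,0,0,0,0,0,0.7,0,0,0,0,0,0,0.7,0,0,0,0,0,0,0.7,0,0,0,0,0,0,0.7], squeeze=12)

```text
t: 47.38
tool_pos: [0.5958, 0.2774, 0.1076]
orientation: [2.067, 2.361, 0.005]
force: [2.1, 0.9, -4.1]
opening: 0.0093
```

```bash
python3 bar2.py
```

```text
t 47.38 tcp [59.58 27.74 10.76] jaw 7.6 z [ 0.005  0.    -1.   ] F [ 2.1  0.9 -4.1] open 0.93 q6 0.23
5693
((582.02392578125, 319.8811950683594), (42.01728820800781, 117.50353240966797), 17.484426498413086) z [12.41 12.62 13.51]
right end [59.46 28.34 12.51]
holddown_left [(0.9, array([58.37, 36.13, 11.74]))]
holddown_right [(0.64, array([59.72, 27.71, 11.88]))]
```

Request:
apply_moves(commands=[-1.05,-0.15,0.35,0,0,0,0.7,-1.08,-0.15,0.25,0,0,0,0.7,-1.1,-0.16,0.05,0,0,0,0.7,-1.1,-0.16,-0.1,0,0,0,0.7,-1.05,-0.15,-0.3,0,0,0,0.7,-1.05,-0.15,-0.4,0,0,0,0.7,0,0,0,0,0,0,0.7])

```text
t: 48.4
tool_pos: [0.5349, 0.2689, 0.111]
orientation: [2.063, 2.354, 0.024]
force: [1.4, -0.4, -1.2]
opening: 0.0093
```

```bash
python3 -c "
from h import *
st()"
```

```text
t 48.4 tcp [53.49 26.89 11.1 ] jaw 7.5 z [ 0.019  0.004 -1.   ] F [ 1.4 -0.4 -1.2] open 0.93 q6 0.25
```

Request:
apply_moves(commands=[-1.0,-0.14,-0.55,-0.003,0.015,0,0.7,-0.9,-0.13,-0.68,0,0,0,0.7,-0.77,-0.11,-0.8,0,0,0,0.7,-0.67,-0.1,-0.91,0,0,0,0.7,0,0,0,0,0,0,0.7])

```text
t: 49.02
tool_pos: [0.4989, 0.2639, 0.0777]
orientation: [2.07, 2.362, 0.004]
force: [5.9, 1.7, -4.9]
opening: 0.0093
```

```bash
python3 -c "
from h import *
st()"
```

```text
t 49.02 tcp [49.89 26.39  7.77] jaw 7.5 z [ 0.003  0.001 -1.   ] F [ 5.9  1.7 -4.9] open 0.93 q6 0.26
```

Request:
apply_moves(commands=[-0.35,-0.05,-0.95,0,0,0,0.7,-0.2,-0.03,-0.95,0,0,0,0.7,0,0,-0.6,0,0,0,0.7,0,0,0,0,0,0,0.7])

```text
t: 49.52
tool_pos: [0.4907, 0.2627, 0.0482]
orientation: [-2.07, -2.362, 0.0]
force: [4.8, 1.7, -2.8]
opening: 0.0093
```

```bash
python3 -c "
from h import *
st()"
```

```text
t 49.52 tcp [49.07 26.27  4.82] jaw 7.6 z [-0.001  0.    -1.   ] F [ 4.8  1.7 -2.8] open 0.93 q6 0.27
```

Request:
apply_moves(commands=[0.1,0,-0.2,0,0,0,0.9,0,0,0,0,0,0,3,0,0,0,0,0,0,3,0,0,0,0,0,0,3,0,0,3,0,0,0,3,0,-2,5,0,0,0,3,0,-3,4,0,0,0,3,0,0,0,0,0,0,3])

```text
t: 50.52
tool_pos: [0.4886, 0.2103, 0.1675]
orientation: [-2.067, -2.361, 0.01]
force: [0.1, 1.1, -0.2]
opening: 0.0296
```

```bash
python3 stand.py pics/w11.png
python3 - <<'E'
from h import *
p,d=read_camera("wrist"); W=cloud(d,camera_model("wrist"))
k=(W[...,2]>.05)&(W[...,2]<.09)&(abs(W[...,0]-.487)<.03)&(abs(W[...,1]-.305)<.07); print("bar top z",np.percentile(W[k][:,2],[50,90,98]).round(4))
for c in ["top","side"]:
    read_camera(c); m=camera_model(c)
    for q in ["jar","beaker","dish","spatula","plate_top","ring54"]:
        print(c,q,[(round(x["conf"],2),np.round(toworld(x["point"],c,m),3).tolist()) for x in spot_point(q,c)[:3]])
    
p,d=read_camera("side"); cv2.imwrite("pics/s2.png",p)
E
```

```text
t 50.52 tcp [48.86 21.03 16.75] jaw 7.6 z [-0.007 -0.003 -1.   ] F [ 0.1  1.1 -0.2] open 2.96 q6 0.18
stand [(0.91, array([21.46, 32.29, -0.45])), (0.65, array([48.5 , 30.42, -0.52]))]
stand_nest [(0.77, array([21.09, 31.88,  1.42])), (0.59, array([48.56, 30.82,  1.64]))]
plate_top []
holddown_hinge [(0.76, array([55.85, 31.77,  5.01])), (0.6, array([29.22, 32.52,  5.04]))]
holddown_left [(0.57, array([47.63, 34.84,  4.96]))]
holddown_right [(0.71, array([21.68, 27.6 ,  4.92])), (0.56, array([49.01, 26.07,  5.2 ]))]
bar top z [0.0587 0.0603 0.061 ]
top jar [(0.64, [0.52, 0.005, 0.002])]
top beaker [(0.77, [0.677, 0.175, -0.001])]
top dish [(0.93, [0.683, -0.172, 0.004])]
top spatula []
top plate_top [(0.76, [0.453, -0.291, 0.05])]
top ring54 [(0.53, [0.602, -0.031, 0.004])]
side jar [(0.5, [0.516, 0.006, 0.002])]
side beaker [(0.8, [0.675, 0.171, -0.001])]
side dish [(0.75, [0.68, -0.173, -0.006]), (0.48, [0.516, 0.006, -0.002])]
side spatula [(0.7, [0.383, 0.01, 0.003])]
side plate_top [(0.64, [0.45, -0.292, 0.047])]
side ring54 [(0.59, [0.45, -0.289, 0.018]), (0.5, [0.447, -0.288, 0.033]), (0.36, [0.6, -0.028, -0.003])]
```

View pics/w11.png

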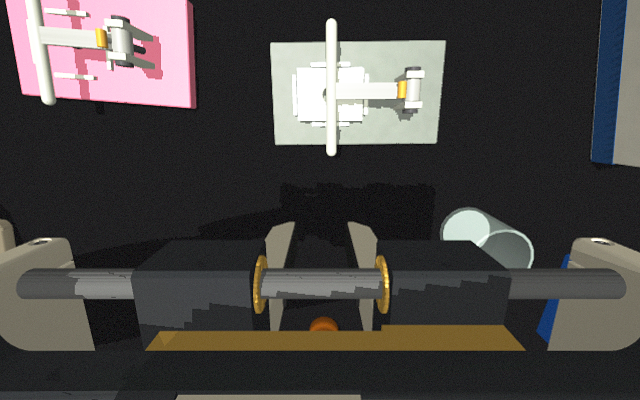

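View pics/s2.png

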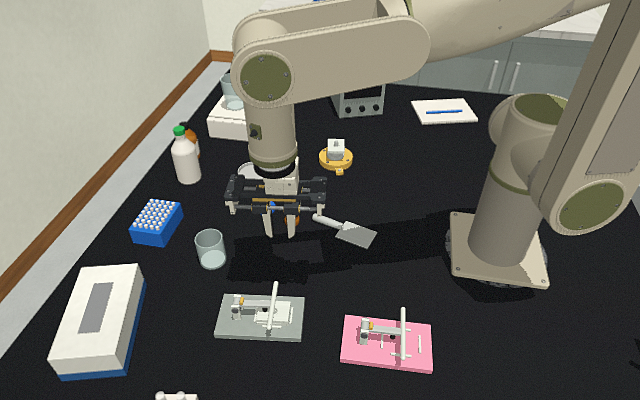

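```bash
python3 -c "
from plant import *
print(close_job())"
```

```text
the job is handed in; nothing more can be done
None
```

I've handed in the job. The stack is complete on the brass press cell, and the hold-down finger is shut again on the two plates left in the stand.

- **Rings:** three were on the bench. I threaded them in the order ring54, ring38, ring30. Top and side views showed no ring62 or ring46. I left the blue look-alike ring and the pink stand alone.
- **Plate:** I swung the finger up and back until it stayed open, then threaded plate_top on last. Its top face measured 58.2 mm and level; 58 mm was expected on three rings.
- **Finger:** I guided it shut by its cross-bar. The top of the bar measured about 59 to 60 mm, and about 59 mm is expected when it rests on two plates.
- **Bystanders:** the jar, beaker, dish and spatula were found within about 4 mm of their starting positions, which is the detectors' accuracy. The final top view missed the spatula, but the side view found it in place.
- **Run:** it finished after about 51 s of the 210 s allowed. The gripper was clear of everything, and I never read a wrist force above about 8 N.

No check failed.

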